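Change a desk lamp over to the other side and hold its arm ready above the foot

ROBOT

A 7-joint arm with a two-finger parallel gripper is mounted at the origin on the work surface. World frame = base frame: x ahead of the robot, y to its left, z up, the work surface at z = 0. Lengths are in m, angles in rad, forces in N, time in s.
With the tool pointing down it reaches from about 0.4 to 0.85 m from the base axis. Payload 10.4 kg.
Tool frame: the origin (TCP) lies between the finger pads; the fingertips stand tcp_to_tips ahead of it and the grasp point (between the pads) lies 8 mm behind it (tcp_to_tips is the distance from the TCP to the fingertips, in m); z points along the fingers, y is the line along which they close (so a half turn about z gives the same grasp; the last joint's range is limited). The gripper opens to 85 mm and grips with 20 to 120 N. Pads are 22 mm wide; open, the fingers measure 114 mm over their backs; the gripper's body (76 mm by 85 mm) begins 54 mm behind the grasp point. The pads swing forward as they close: fully open they stand 13 mm farther back than shut.
Start: joints at [1.228, 0.332, -0.065, 1.46, 0.022, 1.35, -0.088], TCP at [0.197, -0.593, 0.242] pointing down, gripper open.
Joint ranges: [-2.6, 2.6], [-0.5, 2.12], [-1.47, 1.34], [0.16, 2.42], [-1.27, 4.41], [0.06, 2.06], [-2.6, 2.6]. Speed limits (rad/s): [2.22, 2.22, 2.79, 2.79, 3.14, 3.14, 3.14].

INTERFACE

Orientations are given as a unit quaternion [x, y, z, w].
In Python, from workcell import * gives the robot as it stands.
- The arm moves only by the tool apply_moves, never from a script. Its argument "rows" is a list of rows, each an object of numbers: "x", "y", "z": the shift along the tool's x, y, z in mm; "ax", "ay", "az": the turn, a rotation vector about the tool's x, y, z in degrees; "gripper": the closure, from 0 (fully open) to 1 (shut). A call has 1 to 5 rows; each row shifts and turns the commanded pose from where the row before left it, along the tool's axes as they then stand; what a row does not reach is not made up. A row lasts 1/12 s, in which the tool goes at most 41.7 mm and 7.16 degrees, less where a joint would pass 70% of its speed; a pose out of reach is approached as far as the arm can. A call with a gripper value outside its range is refused whole. The fingers move at their own pace and stop on an object; "newtons" is the grip in N (left out, the last holds). Time passes only in rows, so rows that do not move let the fingers close. It gives the time, the measured TCP pose, the force, the opening and the grip force at its end, in the units of the state.
- get_obs(): the state, without advancing time (a new reading comes with each control period).
- camera(name): name is "scene" or "top" or "wrist"; returns a dict with "color" (400x640x3 uint8, red, green, blue), "fov_y" (degrees; the focal length in pixels is half the picture's height over the tangent of half this angle, whatever the lens; pixels are square), "cx", "cy" (the principal point, pixels), "k1" (the pictures are not rectified: a ray, as slopes to the right and down, at radius r is drawn at 1 + k1 r^2 times it, then the intrinsics apply), "rvec" (rotation vector, rad) and "tvec" (3), from world to camera coordinates, as OpenCV has them. Camera axes: x right, y down, z forward; pixel columns grow to the right and rows downward; lengths in m; the calibration is good to about 2 mm. A picture is of the moment at which its call begins. There is no depth.
- hand_in(): hands the job in; it is judged then, once.
The state is a dict: "clock": time; "joint_pos": joint angles; "joint_velocities": joint speeds; "tau": joint torques, N m; "position": TCP position; "ee_rot": TCP orientation; "ft_force": force on the tool from outside, world axes, zero at the start; "torque": the same for the moment, N m; "grip_width": opening from 0.0 (shut) to 1.0 (fully open); "grasp_force": force on a finger pad.
Only numpy, scipy, OpenCV 4.12 (cv2) and the standard library are available. Lean on these libraries where they do the work, as an engineer would, in place of code of your own. Each camera call takes 0.05 s, during which the arm holds its last target. There are 200 camera calls.

TASK

The desk lamp is to change sides for a left-handed colleague: swap the lamp foot and the lidded jar, so that each stands upright in the middle of the felt mat where the other stood. Then pick up the lamp arm by its balance point and finish while holding it: level, touching nothing but the gripper, with its spigot straight above the socket of the foot and two to three centimetres clear of it, so that I can guide it in and tighten it. Leave the other things on the desk where they are.

Things in the scene. Friction and masses are not known exactly. Their poses are not given: they have to be found in the camera images.
- foot_stem (a point): Lamp foot (0.6 to 0.85 kg, loose): a dark steel disc 96 mm across and 13 mm thick with an upright aluminium stem 34 mm across in its middle; 78 mm high in all. This point is on the stem's axis, 55 mm above the foot's underside, a good height to grip the stem; z is up along the stem.
- foot_socket (a point): Middle of the mouth of the socket in the flat top of the lamp foot's stem (78 mm above the foot's underside): an upright hole 15 mm across and 34 mm deep.
- jar_center (a point): Lidded jar for paper clips (0.2 to 0.35 kg, loose, closed, one piece to handle): white ceramic cylinder 54 mm across and 70 mm high with a light wooden lid 52 mm across and 14 mm thick on top, 84 mm high in all. This point is its centre, 42 mm above its underside; z is up.
- mat_left: Round grey felt mat at the robot's left (+y), 128 mm across, 4 mm thick, stuck to the desk; origin in the middle of its underside, on the desk. At the start either the lamp foot or the jar stands in its middle.
- mat_right: The same kind of felt mat at the robot's right (-y), with the other of the two on it; origin in the middle of its underside, on the desk.
- lamp_balance (a point): Balance point of the lamp arm (0.37 to 0.51 kg, loose), in the middle of its bar: plain straight aluminium, 14 mm wide, 18 mm high. The arm lies level between the mats on its head and its spigot, head away from the robot, bar's underside 37 mm above the desk, this point 46 mm up. Own axes: x along the bar to the head, z up; the head's axis is at x +78 mm, the spigot's at x -182 mm.
- lamp_head (a point): Middle of the flat underside of the lamp arm's heavy round head: 90 mm across, 22 mm thick, hanging below the bar's end under a neck and a dark cap 28 mm across; 46 mm below the bar's middle. Axes as the lamp arm.
- lamp_spigot (a point): Middle of the lower end of the lamp arm's steel spigot, 12 mm thick, pointing down 30 mm from a dark knuckle 30 mm across at the bar's other end; 46 mm below the bar's middle. The knuckle's top is the arm's highest point, 60 mm above this end and 61 mm at the head's cap. Axes as the lamp arm.
- mouse_center (a point): Bystander: black computer mouse, about 100 x 62 x 35 mm; this is its middle, half-way up.
- notes_center (a point): Bystander: block of sticky notes, 76 x 76 x 27 mm; its middle.
- pencil_mug_center (a point): Bystander: white mug 82 mm across and 95 mm high with a handle (27 mm out to its own y) and pencils standing up to 175 mm above the desk; its axis, 48 mm up.
- clock_center (a point): Bystander: round wooden desk clock on a small base, 90 mm across, 98 mm high, 50 mm deep; its middle.
- bowl_center (a point): Bystander: small bowl, 88 mm across, 32 mm high; its middle.
Things that resemble listed ones, but are neither listed nor needed, are in the scene too. There is more than one size of the part that bears foot_stem; the job needs the larger. Leave any black look-alike of the mat_right alone.

How it is judged:
On the way, in this order (a step that is already met when the one before it is completed fails the run):
1. the lamp foot and the jar have changed places: each stands upright, let go, in the middle of the other's mat ((horizontal distance between foot_stem and mat_left below 0.018 m or horizontal distance between foot_stem and mat_right below 0.018 m) and distance of each of foot_stem, jar_center from where it was at the start of the episode above 0.2 m and (horizontal distance between jar_center and mat_left below 0.02 m or horizontal distance between jar_center and mat_right below 0.02 m) and height (world z) of foot_socket below 0.088 m and height (world z) of jar_center below 0.052 m and angle between each of foot_stem, jar_center's own z axis and vertical below 0.08 rad and contact force between the fingers and foot below 0.2 N and contact force between the fingers and jar below 0.2 N and linear speed of each of foot, jar below 0.02 m/s), for 0.2 s.
2. the lamp arm is lifted clear of the desk in the gripper (contact force between the fingers and lamp_arm above 1 N and height (world z) of lamp_spigot above 0.03 m and height (world z) of lamp_balance above 0.085 m), for 0.2 s.
At the end, for the whole second after the job is handed in: Foot (18 mm) and jar (20 mm) centred on the mat the other left, upright, let go, at rest. Lamp arm held still in the fingers within 25 mm of its balance point, level within 0.1 rad, touching nothing else, spigot tip within 12 mm of the socket axis and 10 to 45 mm above its mouth (all of step 1 and all of step 2 and angle between lamp_balance's own z axis and vertical below 0.1 rad and horizontal distance between lamp_spigot and foot_socket below 0.012 m and z of lamp_spigot in the frame of foot_socket between 0.01 and 0.045 m and x of the grasp point in the frame of lamp_balance between -0.025 and 0.025 m and linear speed of lamp_arm below 0.02 m/s and angular speed of lamp_arm below 0.1 rad/s and contact force between lamp_arm and foot below 0.2 N and contact force between lamp_arm and jar below 0.2 N and contact force between lamp_arm and mouse below 0.2 N and contact force between lamp_arm and notes below 0.2 N and contact force between lamp_arm and pencil_mug below 0.2 N and contact force between lamp_arm and clock below 0.2 N and contact force between lamp_arm and bowl below 0.2 N); the arm keeps its last pose, push and grip.
It fails at once if another thing on the desk is pushed aside (by more than 30 mm) (distance of any of mouse_center, notes_center, pencil_mug_center, clock_center, bowl_center from where it was at the start of the episode above 0.03 m).
It fails at once if another thing on the desk is knocked over (angle between any of mouse_center, notes_center, pencil_mug_center, clock_center, bowl_center's own z axis and vertical above 0.6 rad).
It also fails if it takes over 72 s, if anything falls off the work surface, if the arm or the gripper's body presses on something with over 40 N, if the wrist force passes 120 N, or if a joint passes its speed limit or range.

## Working session

There is one attempt and no reset: what is moved stays moved. The work goes in short steps, Python scripts to look and compute and a tool call to move; the robot and the scene stay as the last step left them, time stands still between calls to the robot, and variables do not carry over. Pictures are saved under pics/ and viewed, at most 14 in all, crops included, and the job is handed in when it is done.

Besides the shell and the picture viewer there is one more tool, called after "Emit:" as name(argument=value, ...) on one line, values as JSON. apply_moves: Moves the arm, as the interface text tells. Its arguments: {"type":"object","properties":{"rows":{"type":"array","items":{"type":"object","properties":{"x":{"type":"number"},"y":{"type":"number"},"z":{"type":"number"},"ax":{"type":"number"},"ay":{"type":"number"},"az":{"type":"number"},"gripper":{"type":"number"}}}},"newtons":{"type":"number"}},"required":["rows"]}

```bash
ls; mkdir -p pics; cat > h.py <<'E'
from workcell import *
import numpy as np, cv2
def cam(n):
    c=camera(n); return c
def ray(c,u,v):
    f=c["color"].shape[0]/2/np.tan(np.radians(c["fov_y"])/2)
    K=np.array([[f,0,c["cx"]],[0,f,c["cy"]],[0,0,1.]])
    p=cv2.undistortPoints(np.array([[[u,v]]],float),K,np.array([c["k1"],0,0,0,0.]))[0,0]
    R=cv2.Rodrigues(np.array(c["rvec"],float))[0]; t=np.array(c["tvec"],float).ravel()
    return -R.T@t, R.T@np.array([p[0],p[1],1])
def plane(c,u,v,z):
    o,d=ray(c,u,v); return (o+d*(z-o[2])/d[2])
def proj(c,P):
    f=c["color"].shape[0]/2/np.tan(np.radians(c["fov_y"])/2)
    K=np.array([[f,0,c["cx"]],[0,f,c["cy"]],[0,0,1.]])
    return cv2.projectPoints(np.array(P,float).reshape(-1,3),np.array(c["rvec"],float),np.array(c["tvec"],float),K,np.array([c["k1"],0,0,0,0.]))[0].reshape(-1,2)
def save(c,n): cv2.imwrite(f"pics/{n}.png",c["color"][:,:,::-1])
E
python3 - <<'E'
from h import *
import pickle
o=get_obs(); print({k:np.round(v,3).tolist() for k,v in o.items()})
cs={}
for n in("top","scene"):
    cs[n]=c=cam(n); print(n,c["fov_y"],c["cx"],c["cy"],c["k1"],ray(c,320,200)); 
pickle.dump(cs,open("c0.pkl","wb"))
for n in cs: save(cs[n],n)
try:print(tcp_to_tips)
except Exception as e:print(e)
E
```

```text
pics
{'clock': 0.0, 'joint_pos': [1.228, 0.333, -0.065, 1.461, 0.022, 1.35, -0.088], 'joint_velocities': [-0.001, 0.0, 0.0, 0.001, 0.0, 0.001, 0.0], 'tau': [0.0, -62.544, 0.049, -39.159, 0.016, 0.01, 0.0], 'position': [0.196, -0.593, 0.242], 'ee_rot': [0.987, 0.159, -0.0, -0.001], 'ft_force': [-1.353, 0.278, 0.036], 'torque': [0.013, -0.037, -0.013], 'grasp_force': 0.0, 'grip_width': 1.001}
top 48.47817186106279 321.36465365805236 198.79102734030496 -0.015555327591115265 (array([ 0.25971297, -0.02426205,  1.31553668]), array([ 0.177282  , -0.00322479, -0.98416337]))
scene 55.26943649159431 318.76013855524894 200.34081382914593 -0.06280547039112126 (array([ 0.9795534 , -0.27644275,  0.905274  ]), array([-0.48142129,  0.25236499, -0.83937881]))
0.011
```

View pics/top.png

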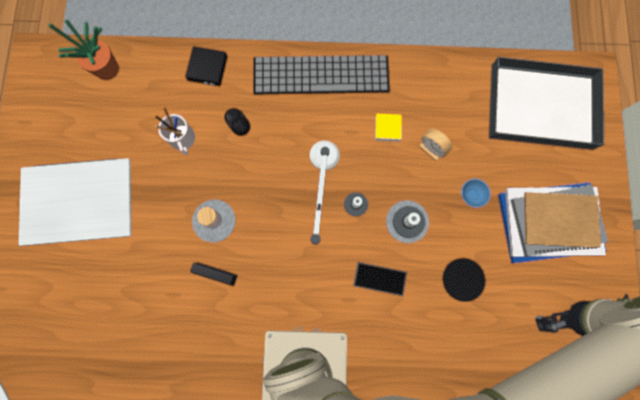

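View pics/scene.png

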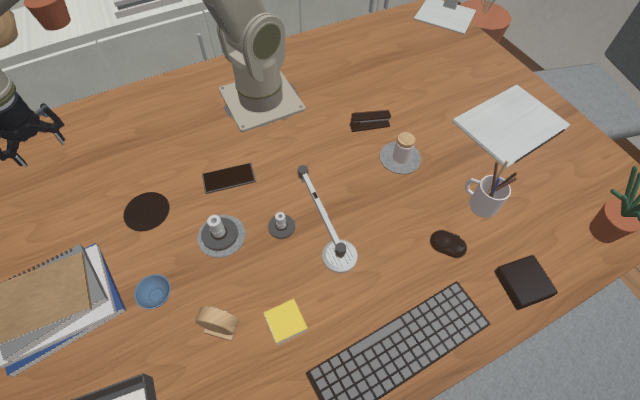

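The top view puts the jar on the left mat (213,221) and the lamp arm from (325,152) at its head to (316,239) at its spigot. There are two candidate feet: one at (407,221) on the right grey mat, and a clearly smaller one at (356,204) standing on bare desk. The task needs the larger, so that's the one at (407,221). The black disc at (463,279) is the look-alike mat. I'll measure these and check the foot in a crop.

```bash
python3 - <<'E'
from h import *
import pickle
cs=pickle.load(open("c0.pkl","rb"))
def blob(c,seed,box,f):
    im=c["color"]; hsv=cv2.cvtColor(im,cv2.COLOR_RGB2HSV).astype(int)
    m=f(hsv).astype(np.uint8); k=np.zeros_like(m); x0,y0,x1,y1=box; k[y0:y1,x0:x1]=m[y0:y1,x0:x1]
    cn=max(cv2.findContours(k,cv2.RETR_EXTERNAL,cv2.CHAIN_APPROX_NONE)[0],key=cv2.contourArea)
    return cn
grey=lambda h:(h[...,1]<70)
for cam_,its in {"top":{"matL":(180,190,245,250),"matR":(380,193,435,250)},"scene":{"matL":(370,130,430,180),"matR":(190,200,250,262)}}.items():
    c=cs[cam_]
    for n,b in its.items():
        cn=blob(c,None,b,grey)
        P=np.array([plane(c,u,v,0.004)[:2] for u,v in cv2.convexHull(cn)[:,0].astype(float)],np.float32)
        e=cv2.minEnclosingCircle(P); print(cam_,n,np.round(e[0],4),"diam",round(2*e[1],4), np.round(cv2.fitEllipse(P)[0],4),np.round(cv2.fitEllipse(P)[1],4))
c=cs["top"]
for n,b in {"footL":(380,193,435,250),"footS":(340,190,375,220)}.items():
    cn=blob(c,None,b,lambda h:(h[...,2]<95)&(h[...,1]<90)); z=.017 if n=="footL" else .01
    P=np.array([plane(c,u,v,z)[:2] for u,v in cv2.convexHull(cn)[:,0].astype(float)],np.float32)
    print(n,cv2.minEnclosingCircle(P))
    cn=blob(c,None,b,lambda h:(h[...,2]>185)&(h[...,1]<50)); print(n,"bright",cv2.boundingRect(cn))
A=cv2.resize(c["color"][185:255,290:440],None,fx=5.3,fy=5.3,interpolation=cv2.INTER_CUBIC)[:, :795]
B1=cv2.resize(c["color"][190:250,180:245],(395,220),interpolation=cv2.INTER_CUBIC)
B1=cv2.resize(c["color"][190:247,180:245],(250,220),interpolation=cv2.INTER_CUBIC)
B2=cv2.resize(c["color"][135:180,295:350],(268,220),interpolation=cv2.INTER_CUBIC)
B3=cv2.resize(cs["scene"]["color"][200:262,190:265],(266,220),interpolation=cv2.INTER_CUBIC)
o=np.zeros((595,800,3),np.uint8);o[:371,:795]=A;o[372:592,:250]=B1;o[372:592,255:523]=B2;o[372:592,526:792]=B3
cv2.imwrite("pics/crop.png",o[:,:,::-1])
E
```

```text
top matL [0.425  0.2865] diam 0.1278 [0.4248 0.2866] [0.1262 0.127 ]
top matR [ 0.4405 -0.2897] diam 0.1276 [ 0.4403 -0.29  ] [0.1261 0.1267]
scene matL [0.4299 0.2884] diam 0.1368 [0.4289 0.2858] [0.1262 0.1341]
scene matR [ 0.4417 -0.2906] diam 0.1363 [ 0.4434 -0.2911] [0.1258 0.1345]
footL ((0.4328990578651428, -0.2855355441570282), 0.040556635707616806)
footL bright (408, 213, 12, 12)
footS ((0.487736314535141, -0.13620495796203613), 0.033015768975019455)
footS bright (353, 197, 9, 9)
```

View pics/crop.png

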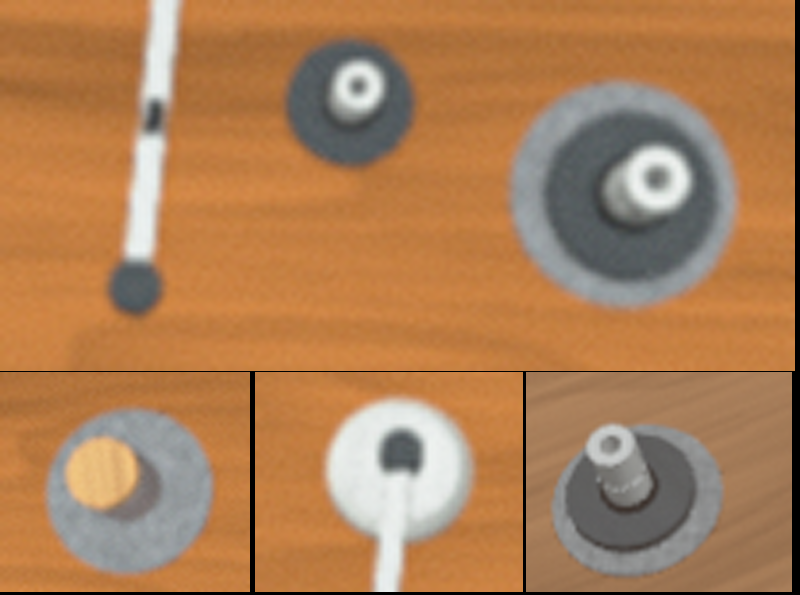

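The crop confirms that the large foot at about (409,222) stands on the grey right mat, with its socket mouth at (414,219). The small foot at (357,204) is not the one. The spigot knuckle is at (315.5,239) and the head cap at (325,151.6). The dark mark on the bar near (319,207) is not at 70% of the bar's length, so I'll take the balance point from the geometry instead.

```bash
python3 - <<'E'
from h import *
import pickle
c=pickle.load(open("c0.pkl","rb"))["top"]
im=c["color"]; hsv=cv2.cvtColor(im,cv2.COLOR_RGB2HSV).astype(int)
def cen(box,f):
    x0,y0,x1,y1=box; m=np.zeros(im.shape[:2],np.uint8); m[y0:y1,x0:x1]=f(hsv)[y0:y1,x0:x1]
    n,l,s,ce=cv2.connectedComponentsWithStats(m); i=1+np.argmax(s[1:,4]); return ce[i],s[i]
print("stemtop ray",plane(c,414,219,.082), "disc",plane(c,409.2,221.8,.017))
lid,s=cen((190,200,230,240),lambda h:(h[...,1]>70)&(h[...,2]>150)); print("lid",lid,s,plane(c,*lid,.088))
sp,s=cen((305,228,328,250),lambda h:(h[...,1]<90)&(h[...,2]<130)); print("knuckle",sp,s)
cp,s=cen((315,140,335,162),lambda h:(h[...,1]<90)&(h[...,2]<130)); print("cap",cp,s)
S=plane(c,*sp,.060);H=plane(c,325,151.4,.061);H2=plane(c,*cp,.061)
print(S,H,H2,np.linalg.norm((H-S)[:2]))
d=(H-S)[:2];d/=np.linalg.norm(d);print("bal",S[:2]+.182*d,H[:2]-.078*d,"yaw deg",np.degrees(np.arctan2(d[1],d[0])))
print("small foot",plane(c,356,204,.01))
from scipy.spatial.transform import Rotation as R
print(R.from_quat(get_obs()["ee_rot"]).as_matrix().round(3))
for n,(u,v) in dict(mouse=(237,122),notes=(388,127),mug=(173,130),clock=(436,143),bowl=(475,193)).items(): print(n,plane(c,u,v,.03).round(3))
E
```

```text
stemtop ray [ 0.43602029 -0.29382034  0.082     ] disc [ 0.43653249 -0.29373715  0.017     ]
lid [206.30175439 215.89122807] [197 207  20  19 285] [0.42593826 0.28678865 0.088     ]
knuckle [315.         238.88732394] [311 235   9   9  71]
cap [324.62962963 150.94444444] [321 147   8   8  54]
[ 0.37379487 -0.0175887   0.06      ] [ 0.63073406 -0.03868511  0.061     ] [ 0.63208211 -0.03756189  0.061     ] 0.25780381364618365
bal [ 0.55518448 -0.03248199] [ 0.55299566 -0.03230227] yaw deg -4.693832699320146
small foot [ 0.48614049 -0.13629672  0.01      ]
[[ 0.949  0.314 -0.   ]
 [ 0.314 -0.949  0.001]
 [-0.    -0.001 -1.   ]]
mouse [0.724 0.23  0.03 ]
notes [ 0.723 -0.228  0.03 ]
mug [0.692 0.422 0.03 ]
clock [ 0.677 -0.374  0.03 ]
bowl [ 0.527 -0.487  0.03 ]
```

```bash
cat >> h.py <<'E'
import json
from scipy.spatial.transform import Rotation as Rot
def plan(wps,start=None,vmm=38,vdeg=5.5):
    """wps: list of (x,y,z m, yaw deg of tool x); prints rounded rows, 5 per call; tool stays pointing down"""
    o=get_obs(); M=Rot.from_quat(o["ee_rot"]).as_matrix(); Rt=M if start is None else None
    p=np.array(o["position"])*1000
    if start is not None:
        p=np.array(start[:3])*1000.; a=np.radians(start[3]); Rt=np.array([[np.cos(a),np.sin(a),0],[np.sin(a),-np.cos(a),0],[0,0,-1]])
    else: print("now",p.round(1),"yaw",np.degrees(np.arctan2(M[1,0],M[0,0])).round(2),"t",o["clock"],"F",np.round(o["ft_force"],1),"w",o["grip_width"],"g",o["grasp_force"])
    rows=[]
    for w in wps:
        t=np.array(w[:3])*1000; yaw=np.degrees(np.arctan2(Rt[1,0],Rt[0,0])); dy=(w[3]-yaw+180)%360-180
        n=int(max(1,np.ceil(np.linalg.norm(t-p)/vmm),np.ceil(abs(dy)/vdeg))); p0=p.copy()
        for i in range(1,n+1):
            d=np.round(Rt.T@(p0+(t-p0)*i/n-p)); y=np.degrees(np.arctan2(Rt[1,0],Rt[0,0])); az=-np.round(yaw+dy*i/n-y)
            p=p+Rt@d; Rt=Rt@Rot.from_euler("z",az,degrees=True).as_matrix()
            rows.append({k:int(v) for k,v in zip(("x","y","z","az"),(*d,az)) if v})
    print("end",p.round(1),np.degrees(np.arctan2(Rt[1,0],Rt[0,0])).round(1))
    for i in range(0,len(rows),5): print(json.dumps(rows[i:i+5]))
E
python3 -c "
from h import *
plan([(.46,-.27,.25,55),(.48,0,.25,95),(.426,.287,.15,125)])"
```

```text
now [ 196.4 -593.   241.6] yaw 18.32 t 0.1 F [ 0.8 -0.  -0.2] w 0.9987383264083565 g 0.0
end [426.2 286.9 149.5] 125.3
[{"x": 32, "y": -20, "z": -1, "az": -3}, {"x": 33, "y": -19, "az": -4}, {"x": 34, "y": -16, "z": -1, "az": -3}, {"x": 35, "y": -15, "z": -1, "az": -3}, {"x": 36, "y": -12, "z": -1, "az": -4}]
[{"x": 37, "y": -10, "az": -3}, {"x": 37, "y": -9, "z": -1, "az": -3}, {"x": 37, "y": -6, "z": -1, "az": -4}, {"x": 38, "y": -4, "z": -1, "az": -3}, {"x": 38, "y": -1, "az": -3}]
[{"x": 37, "z": -1, "az": -4}, {"x": 29, "y": -17, "az": -5}, {"x": 31, "y": -15, "az": -5}, {"x": 32, "y": -11, "az": -5}, {"x": 32, "y": -9, "az": -5}]
[{"x": 34, "y": -6, "az": -5}, {"x": 33, "y": -4, "az": -5}, {"x": 34, "az": -5}, {"x": 34, "y": 3, "az": -5}, {"x": 32, "y": -3, "z": 11, "az": -3}]
[{"x": 33, "y": -1, "z": 11, "az": -4}, {"x": 32, "y": 1, "z": 12, "az": -3}, {"x": 33, "y": 2, "z": 11, "az": -3}, {"x": 32, "y": 5, "z": 11, "az": -3}, {"x": 32, "y": 5, "z": 11, "az": -4}]
[{"x": 31, "y": 9, "z": 11, "az": -3}, {"x": 31, "y": 10, "z": 11, "az": -3}, {"x": 30, "y": 11, "z": 12, "az": -4}]
```

Emit:
apply_moves(rows=[{"x":32,"y":-20,"z":-1,"az":-3,"gripper":0},{"x":33,"y":-19,"az":-4},{"x":34,"y":-16,"z":-1,"az":-3},{"x":35,"y":-15,"z":-1,"az":-3},{"x":36,"y":-12,"z":-1,"az":-4}])

```text
invalid input at $.rows[0]: expected keys x, y, z, ax, ay, az, gripper
```

Emit:
apply_moves(rows=[{"x":37,"y":-10,"az":-3},{"x":37,"y":-9,"z":-1,"az":-3},{"x":37,"y":-6,"z":-1,"az":-4},{"x":38,"y":-4,"z":-1,"az":-3},{"x":38,"y":-1,"az":-3}])

```text
invalid input at $.rows[0]: expected keys x, y, z, ax, ay, az, gripper
```

Emit:
apply_moves(rows=[{"x":37,"z":-1,"az":-4},{"x":29,"y":-17,"az":-5},{"x":31,"y":-15,"az":-5},{"x":32,"y":-11,"az":-5},{"x":32,"y":-9,"az":-5}])

```text
invalid input at $.rows[0]: expected keys x, y, z, ax, ay, az, gripper
```

Emit:
apply_moves(rows=[{"x":34,"y":-6,"az":-5},{"x":33,"y":-4,"az":-5},{"x":34,"az":-5},{"x":34,"y":3,"az":-5},{"x":32,"y":-3,"z":11,"az":-3}])

```text
invalid input at $.rows[0]: expected keys x, y, z, ax, ay, az, gripper
```

Emit:
apply_moves(rows=[{"x":33,"y":-1,"z":11,"az":-4},{"x":32,"y":1,"z":12,"az":-3},{"x":33,"y":2,"z":11,"az":-3},{"x":32,"y":5,"z":11,"az":-3},{"x":32,"y":5,"z":11,"az":-4}])

```text
invalid input at $.rows[0]: expected keys x, y, z, ax, ay, az, gripper
```

Emit:
apply_moves(rows=[{"x":31,"y":9,"z":11,"az":-3},{"x":31,"y":10,"z":11,"az":-3},{"x":30,"y":11,"z":12,"az":-4},{}])

```text
invalid input at $.rows[0]: expected keys x, y, z, ax, ay, az, gripper
```

```bash
python3 -c "
from h import *
print(np.round(get_obs()['joint_pos'],2))
plan([(.426,.287,.044,125)],vmm=30)
c=cam('wrist');save(c,'w1');print(proj(c,[(.426,.287,.088),(.425,.2866,.004)]))"
```

```text
[ 1.23  0.33 -0.06  1.46  0.02  1.35 -0.09]
now [ 196.4 -593.   241.6] yaw 18.32 t 0.1 F [ 0.8 -0.  -0.2] w 0.9987383264083565 g 0.0
end [425.7 286.6  43.5] 125.3
[{"x": 15, "y": -24, "z": 6, "az": -3}, {"x": 17, "y": -23, "z": 6, "az": -4}, {"x": 18, "y": -22, "z": 7, "az": -3}, {"x": 20, "y": -20, "z": 6, "az": -3}, {"x": 20, "y": -20, "z": 6, "az": -4}]
[{"x": 22, "y": -18, "z": 6, "az": -3}, {"x": 23, "y": -18, "z": 6, "az": -3}, {"x": 23, "y": -15, "z": 7, "az": -4}, {"x": 25, "y": -15, "z": 6, "az": -3}, {"x": 25, "y": -13, "z": 6, "az": -3}]
[{"x": 26, "y": -11, "z": 6, "az": -4}, {"x": 27, "y": -10, "z": 6, "az": -3}, {"x": 27, "y": -8, "z": 7, "az": -3}, {"x": 27, "y": -7, "z": 6, "az": -4}, {"x": 28, "y": -5, "z": 6, "az": -3}]
[{"x": 29, "y": -4, "z": 6, "az": -3}, {"x": 28, "y": -2, "z": 6, "az": -4}, {"x": 28, "z": 7, "az": -3}, {"x": 29, "y": 2, "z": 6, "az": -3}, {"x": 28, "y": 3, "z": 6, "az": -4}]
[{"x": 28, "y": 5, "z": 6, "az": -3}, {"x": 28, "y": 6, "z": 6, "az": -3}, {"x": 27, "y": 8, "z": 7, "az": -4}, {"x": 27, "y": 10, "z": 6, "az": -3}, {"x": 26, "y": 11, "z": 6, "az": -3}]
[{"x": 25, "y": 12, "z": 6, "az": -4}, {"x": 25, "y": 14, "z": 7, "az": -3}, {"x": 24, "y": 16, "z": 6, "az": -3}, {"x": 23, "y": 16, "z": 6, "az": -4}, {"x": 22, "y": 19, "z": 6, "az": -3}]
[{"x": 20, "y": 19, "z": 6, "az": -3}, {"x": 20, "y": 20, "z": 7, "az": -4}]
[[  86.87465781   53.04571672]
 [-462.34524839 -321.03519885]]
```

Emit:
apply_moves(rows=[{"x":32,"y":-20,"z":-1,"ax":0,"ay":0,"az":-3,"gripper":0},{"x":33,"y":-19,"z":0,"ax":0,"ay":0,"az":-4,"gripper":0},{"x":34,"y":-16,"z":-1,"ax":0,"ay":0,"az":-3,"gripper":0},{"x":35,"y":-15,"z":-1,"ax":0,"ay":0,"az":-3,"gripper":0},{"x":36,"y":-12,"z":-1,"ax":0,"ay":0,"az":-4,"gripper":0}])

```text
clock: 0.57
position: [0.3172, -0.4451, 0.2462]
ee_rot: [0.953, 0.304, -0.0, -0.0]
ft_force: [-0.3, -0.6, -0.6]
grip_width: 1.003
grasp_force: 0.0
```

Emit:
apply_moves(rows=[{"x":37,"y":-10,"z":0,"ax":0,"ay":0,"az":-3,"gripper":0},{"x":37,"y":-9,"z":-1,"ax":0,"ay":0,"az":-3,"gripper":0},{"x":37,"y":-6,"z":-1,"ax":0,"ay":0,"az":-4,"gripper":0},{"x":38,"y":-4,"z":-1,"ax":0,"ay":0,"az":-3,"gripper":0},{"x":38,"y":-1,"z":0,"ax":0,"ay":0,"az":-3,"gripper":0}])

```text
clock: 0.98
position: [0.4373, -0.2978, 0.2496]
ee_rot: [0.901, 0.434, -0.0, 0.0]
ft_force: [0.5, -1.0, -0.9]
grip_width: 0.996
grasp_force: 0.0
```

Emit:
apply_moves(rows=[{"x":37,"y":0,"z":-1,"ax":0,"ay":0,"az":-4,"gripper":0},{"x":29,"y":-17,"z":0,"ax":0,"ay":0,"az":-5,"gripper":0},{"x":31,"y":-15,"z":0,"ax":0,"ay":0,"az":-5,"gripper":0},{"x":32,"y":-11,"z":0,"ax":0,"ay":0,"az":-5,"gripper":0},{"x":32,"y":-9,"z":0,"ax":0,"ay":0,"az":-5,"gripper":0}])

```text
clock: 1.4
position: [0.4701, -0.134, 0.2501]
ee_rot: [0.79, 0.613, -0.0, -0.0]
ft_force: [0.6, 0.3, 1.2]
grip_width: 0.996
grasp_force: 0.0
```

Emit:
apply_moves(rows=[{"x":34,"y":-6,"z":0,"ax":0,"ay":0,"az":-5,"gripper":0},{"x":33,"y":-4,"z":0,"ax":0,"ay":0,"az":-5,"gripper":0},{"x":34,"y":0,"z":0,"ax":0,"ay":0,"az":-5,"gripper":0},{"x":34,"y":3,"z":0,"ax":0,"ay":0,"az":-5,"gripper":0},{"x":32,"y":-3,"z":11,"ax":0,"ay":0,"az":-3,"gripper":0}])

```text
clock: 1.82
position: [0.4755, 0.0334, 0.2407]
ee_rot: [0.652, 0.758, 0.001, 0.001]
ft_force: [0.2, 0.1, 0.1]
grip_width: 0.998
grasp_force: 0.0
```

Emit:
apply_moves(rows=[{"x":33,"y":-1,"z":11,"ax":0,"ay":0,"az":-4,"gripper":0},{"x":32,"y":1,"z":12,"ax":0,"ay":0,"az":-3,"gripper":0},{"x":33,"y":2,"z":11,"ax":0,"ay":0,"az":-3,"gripper":0},{"x":32,"y":5,"z":11,"ax":0,"ay":0,"az":-3,"gripper":0},{"x":32,"y":5,"z":11,"ax":0,"ay":0,"az":-4,"gripper":0}])

```text
clock: 2.23
position: [0.4431, 0.1925, 0.1828]
ee_rot: [0.534, 0.845, 0.0, 0.0]
ft_force: [0.9, 0.2, 0.2]
grip_width: 0.998
grasp_force: 0.0
```

Emit:
apply_moves(rows=[{"x":31,"y":9,"z":11,"ax":0,"ay":0,"az":-3,"gripper":0},{"x":31,"y":10,"z":11,"ax":0,"ay":0,"az":-3,"gripper":0},{"x":30,"y":11,"z":12,"ax":0,"ay":0,"az":-4,"gripper":0},{"x":0,"y":0,"z":0,"ax":0,"ay":0,"az":0,"gripper":0}])

```text
clock: 2.57
position: [0.4226, 0.292, 0.1475]
ee_rot: [0.454, 0.891, 0.0, -0.002]
ft_force: [-0.9, 0.2, -0.6]
grip_width: 0.996
grasp_force: 0.0
```

```bash
sed -i 's/^    for i in range(0,len(rows),5): print.*/    for i,r in enumerate(rows): print(r)/' h.py; python3 -c "
from h import *
print(np.round(get_obs()['joint_pos'],2))
plan([(.426,.287,.044,125)],vmm=30)
c=cam('wrist');save(c,'w1');print(proj(c,[(.426,.287,.088),(.425,.2866,.004)]))"
```

```text
[ 0.14  0.3  -0.94  1.83  0.26  1.15 -0.26]
now [422.6 292.  147.5] yaw 125.99 t 2.5667 F [-0.9  0.2 -0.6] w 0.9956561889037264 g 0.0
end [425.8 287.3  43.5] 125.0
{'x': -2, 'z': 26}
{'x': -1, 'z': 26}
{'x': -2, 'z': 26, 'az': 1}
{'x': -1, 'z': 26}
[[319.46527563 240.06564678]
 [318.93319845 196.39593566]]
```

View pics/w1.png

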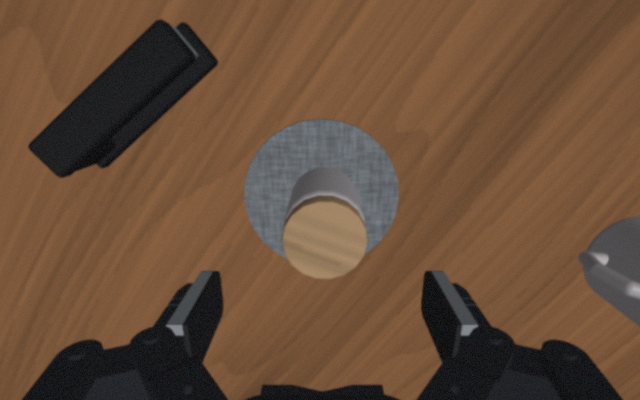

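The wrist view shows the lid at (325,238), where 319,240 was predicted, so the jar is centred to about 3 mm between the fingers. I'll descend and grip.

Emit:
apply_moves(rows=[{"x":0,"y":0,"z":30,"ax":0,"ay":0,"az":0,"gripper":0},{"x":0,"y":0,"z":30,"ax":0,"ay":0,"az":0,"gripper":0},{"x":0,"y":0,"z":26,"ax":0,"ay":0,"az":0,"gripper":0},{"x":0,"y":0,"z":18,"ax":0,"ay":0,"az":0,"gripper":0},{"x":0,"y":0,"z":0,"ax":0,"ay":0,"az":0,"gripper":0}])

```text
clock: 3.03
position: [0.425, 0.284, 0.042]
ee_rot: [0.46, 0.888, -0.002, -0.001]
ft_force: [-0.9, -1.3, -0.5]
grip_width: 1.002
grasp_force: 0.0
```

Emit:
apply_moves(rows=[{"x":0,"y":0,"z":0,"ax":0,"ay":0,"az":0,"gripper":1},{"x":0,"y":0,"z":0,"ax":0,"ay":0,"az":0,"gripper":1},{"x":0,"y":0,"z":0,"ax":0,"ay":0,"az":0,"gripper":1},{"x":0,"y":0,"z":0,"ax":0,"ay":0,"az":0,"gripper":1},{"x":0,"y":0,"z":0,"ax":0,"ay":0,"az":0,"gripper":1}], newtons=40)

```text
clock: 3.45
position: [0.4275, 0.2868, 0.0472]
ee_rot: [0.46, 0.888, 0.001, 0.001]
ft_force: [-1.1, -1.0, 7.0]
grip_width: 0.62
grasp_force: 41.2
```

```bash
python3 -c "
from h import *
p=get_obs()['position']
plan([(p[0],p[1],.19,125),(.54,.13,.19,110),(.54,.13,p[2]+.004,110)])"
```

```text
now [427.5 286.8  47.2] yaw 125.29 t 3.45 F [-1.1 -1.   7. ] w 0.6204383765251383 g 41.214140597730875
end [539.9 130.1  51.5] 110.3
{'z': -36}
{'z': -35}
{'z': -36}
{'z': -36}
{'x': -32, 'az': 3}
{'x': -32, 'y': 2, 'az': 2}
{'x': -32, 'y': 3, 'az': 3}
{'x': -32, 'y': 5, 'az': 2}
{'x': -32, 'y': 6, 'az': 3}
{'x': -31, 'y': 7, 'az': 2}
{'z': 35}
{'z': 35}
{'z': 34}
{'z': 35}
```

Emit:
apply_moves(rows=[{"x":0,"y":0,"z":-20,"ax":0,"ay":0,"az":0,"gripper":1},{"x":0,"y":0,"z":-25,"ax":0,"ay":0,"az":0,"gripper":1},{"x":0,"y":0,"z":-25,"ax":0,"ay":0,"az":0,"gripper":1},{"x":-32,"y":0,"z":0,"ax":0,"ay":0,"az":3,"gripper":1},{"x":-32,"y":2,"z":0,"ax":0,"ay":0,"az":2,"gripper":1}])

```text
clock: 3.87
position: [0.4644, 0.2357, 0.1183]
ee_rot: [0.497, 0.868, 0.002, 0.002]
ft_force: [2.7, -0.1, -3.8]
grip_width: 0.617
grasp_force: 43.7
```

Emit:
apply_moves(rows=[{"x":-32,"y":3,"z":0,"ax":0,"ay":0,"az":3,"gripper":1},{"x":-32,"y":5,"z":0,"ax":0,"ay":0,"az":2,"gripper":1},{"x":-32,"y":6,"z":0,"ax":0,"ay":0,"az":3,"gripper":1},{"x":-31,"y":7,"z":0,"ax":0,"ay":0,"az":2,"gripper":1},{"x":0,"y":0,"z":0,"ax":0,"ay":0,"az":0,"gripper":1}])

```text
clock: 4.28
position: [0.5427, 0.1223, 0.116]
ee_rot: [0.576, 0.818, -0.0, 0.002]
ft_force: [1.2, -1.2, -3.7]
grip_width: 0.618
grasp_force: 43.7
```

Emit:
apply_moves(rows=[{"x":0,"y":0,"z":30,"ax":0,"ay":0,"az":0,"gripper":1},{"x":0,"y":0,"z":25,"ax":0,"ay":0,"az":0,"gripper":1},{"x":0,"y":0,"z":10,"ax":0,"ay":0,"az":0,"gripper":1},{"x":0,"y":0,"z":5,"ax":0,"ay":0,"az":0,"gripper":1},{"x":0,"y":0,"z":2,"ax":0,"ay":0,"az":0,"gripper":1}])

```text
clock: 4.7
position: [0.5389, 0.13, 0.0436]
ee_rot: [0.571, 0.821, 0.0, -0.0]
ft_force: [-0.1, 0.7, -3.2]
grip_width: 0.62
grasp_force: 43.5
```

```bash
python3 -c "
from h import *
plan([]);print(np.round(get_obs()['joint_pos'],2))
save(cam('scene'),'s1')"
```

```text
now [538.9 130.   43.6] yaw 110.34 t 4.7 F [-0.1  0.7 -3.2] w 0.6201830699631213 g 43.54875217191875
end [538.9 130.   43.6] 110.3
[ 0.29  0.49 -0.73  1.82  0.38  0.98 -0.25]
```

View pics/s1.png

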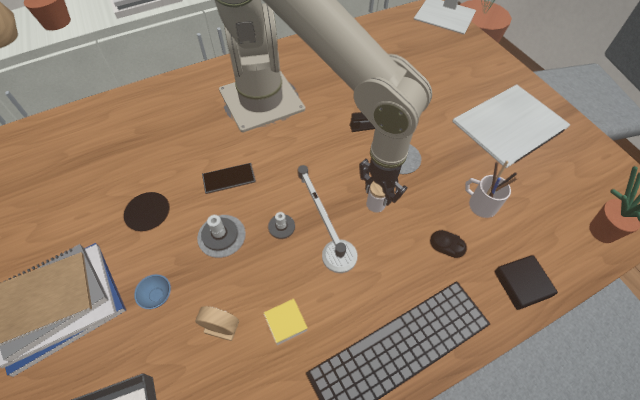

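The jar is in the gripper over the free spot, seen at (377,198). It's about 1 mm above the desk, so I'll lower it gently and release.

Emit:
apply_moves(rows=[{"x":0,"y":0,"z":1,"ax":0,"ay":0,"az":0,"gripper":1},{"x":0,"y":0,"z":1,"ax":0,"ay":0,"az":0,"gripper":1},{"x":0,"y":0,"z":0,"ax":0,"ay":0,"az":0,"gripper":1}])

```text
clock: 5.0
position: [0.5398, 0.1301, 0.0433]
ee_rot: [0.571, 0.821, 0.001, 0.001]
ft_force: [-3.9, -1.7, 7.6]
grip_width: 0.62
grasp_force: 44.5
```

Emit:
apply_moves(rows=[{"x":0,"y":0,"z":0,"ax":0,"ay":0,"az":0,"gripper":0.2},{"x":0,"y":0,"z":0,"ax":0,"ay":0,"az":0,"gripper":0},{"x":0,"y":0,"z":0,"ax":0,"ay":0,"az":0,"gripper":0},{"x":0,"y":0,"z":0,"ax":0,"ay":0,"az":0,"gripper":0}])

```text
clock: 5.33
position: [0.5392, 0.1298, 0.0417]
ee_rot: [0.571, 0.821, 0.0, 0.0]
ft_force: [1.0, 0.9, -0.1]
grip_width: 0.999
grasp_force: 0.0
```

```bash
python3 -c "
from h import *
plan([(.539,.13,.17,110),(.437,-.293,.17,50),(.437,-.293,.055,50)],vdeg=6.5)"
```

```text
now [539.2 129.8  41.7] yaw 110.32 t 5.3333 F [ 1.   0.9 -0.1] w 0.9993206921704715 g 0.0
end [ 437.2 -293.1   54.6] 50.3
{'z': -32}
{'z': -32}
{'z': -32}
{'z': -32}
{'x': -30, 'y': -20, 'az': 5}
{'x': -32, 'y': -18, 'az': 5}
{'x': -33, 'y': -14, 'az': 5}
{'x': -34, 'y': -12, 'az': 5}
{'x': -35, 'y': -9, 'az': 5}
{'x': -36, 'y': -5, 'az': 5}
{'x': -36, 'y': -3, 'az': 5}
{'x': -37, 'y': 1, 'az': 5}
{'x': -36, 'y': 4, 'az': 5}
{'x': -35, 'y': 7, 'az': 5}
{'x': -35, 'y': 10, 'az': 5}
{'x': -34, 'y': 13, 'az': 5}
{'z': 29}
{'z': 28}
{'z': 29}
{'z': 29}
```

Emit:
apply_moves(rows=[{"x":0,"y":0,"z":-32,"ax":0,"ay":0,"az":0,"gripper":0},{"x":0,"y":0,"z":-32,"ax":0,"ay":0,"az":0,"gripper":0},{"x":0,"y":0,"z":-32,"ax":0,"ay":0,"az":0,"gripper":0},{"x":0,"y":0,"z":-32,"ax":0,"ay":0,"az":0,"gripper":0},{"x":-30,"y":-20,"z":0,"ax":0,"ay":0,"az":5,"gripper":0}])

```text
clock: 5.75
position: [0.5332, 0.1022, 0.176]
ee_rot: [0.603, 0.798, 0.005, 0.002]
ft_force: [1.3, 0.3, 0.3]
grip_width: 0.998
grasp_force: 0.0
```

Emit:
apply_moves(rows=[{"x":-32,"y":-18,"z":0,"ax":0,"ay":0,"az":5,"gripper":0},{"x":-33,"y":-14,"z":0,"ax":0,"ay":0,"az":5,"gripper":0},{"x":-34,"y":-12,"z":0,"ax":0,"ay":0,"az":5,"gripper":0},{"x":-35,"y":-9,"z":0,"ax":0,"ay":0,"az":5,"gripper":0},{"x":-36,"y":-5,"z":0,"ax":0,"ay":0,"az":5,"gripper":0}])

```text
clock: 6.17
position: [0.4876, -0.083, 0.1696]
ee_rot: [0.766, 0.643, 0.0, 0.0]
ft_force: [-0.2, -0.5, -0.3]
grip_width: 1.0
grasp_force: 0.0
```

Emit:
apply_moves(rows=[{"x":-36,"y":-3,"z":0,"ax":0,"ay":0,"az":5,"gripper":0},{"x":-37,"y":1,"z":0,"ax":0,"ay":0,"az":5,"gripper":0},{"x":-36,"y":4,"z":0,"ax":0,"ay":0,"az":5,"gripper":0},{"x":-35,"y":7,"z":0,"ax":0,"ay":0,"az":5,"gripper":0},{"x":-35,"y":10,"z":0,"ax":0,"ay":0,"az":5,"gripper":0}])

```text
clock: 6.58
position: [0.445, -0.2594, 0.1696]
ee_rot: [0.887, 0.462, 0.0, 0.0]
ft_force: [0.6, -0.3, 0.0]
grip_width: 1.002
grasp_force: 0.0
```

Emit:
apply_moves(rows=[{"x":-34,"y":13,"z":0,"ax":0,"ay":0,"az":5,"gripper":0},{"x":0,"y":0,"z":0,"ax":0,"ay":0,"az":0,"gripper":0},{"x":0,"y":0,"z":0,"ax":0,"ay":0,"az":0,"gripper":0}])

```text
clock: 6.83
position: [0.436, -0.295, 0.1691]
ee_rot: [0.906, 0.423, -0.0, -0.0]
ft_force: [-0.3, 1.1, -0.6]
grip_width: 1.0
grasp_force: 0.0
```

```bash
python3 -c "
from h import *
plan([(.437,-.293,.053,50)])
c=cam('wrist');save(c,'w2');print(proj(c,[(.4365,-.2935,.082),(.4365,-.2935,.017)]))
im=c['color'];g=cv2.cvtColor(im,cv2.COLOR_RGB2GRAY)
print(cv2.HoughCircles(cv2.GaussianBlur(g,(5,5),0),cv2.HOUGH_GRADIENT,1.5,30,param1=80,param2=40,minRadius=12,maxRadius=120))"
```

```text
now [ 436.  -295.   169.1] yaw 50.1 t 6.8333 F [-0.3  1.1 -0.6] w 0.9996171635441514 g 0.0
end [ 436.5 -292.9   53.1] 50.1
{'x': 1, 'z': 29}
{'z': 29}
{'x': 1, 'z': 29}
{'y': -1, 'z': 29}
[[320.60886528 213.09498218]
 [320.86545623 185.54474255]]
[[[323.25     177.75      55.5     ]
  [542.25     294.75      53.550003]
  [303.75     395.25      63.149998]
  [116.25     221.25      81.45    ]
  [323.25     209.25      25.349998]
  [506.25     288.75      57.      ]
  [623.25      96.75      29.25    ]
  [108.75     276.75      64.95    ]
  [131.25     255.75      44.1     ]
  [389.25     342.75      54.6     ]
  [194.25     306.75      23.85    ]
  [141.75     288.75      39.6     ]]]
```

View pics/w2.png

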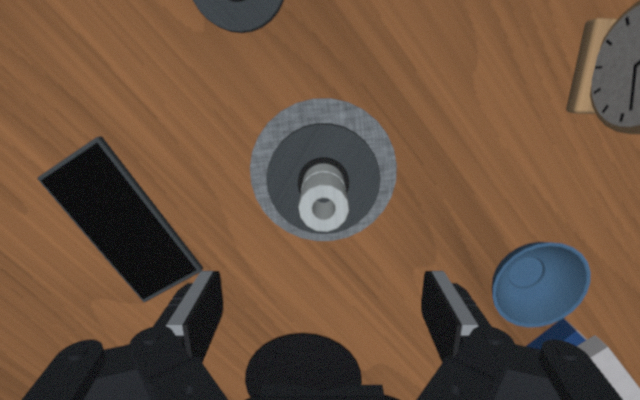

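The large foot's socket is at (323,209), so the stem is about 3 mm further along tool x and 2 mm along tool y than assumed. That agrees with the mat centre. The small foot is at the top edge, (238,10). I'll correct, descend and grip.

Emit:
apply_moves(rows=[{"x":3,"y":2,"z":30,"ax":0,"ay":0,"az":0,"gripper":0},{"x":0,"y":0,"z":32,"ax":0,"ay":0,"az":0,"gripper":0},{"x":0,"y":0,"z":32,"ax":0,"ay":0,"az":0,"gripper":0},{"x":0,"y":0,"z":22,"ax":0,"ay":0,"az":0,"gripper":0},{"x":0,"y":0,"z":0,"ax":0,"ay":0,"az":0,"gripper":0}])

```text
clock: 7.3
position: [0.4385, -0.2888, 0.0492]
ee_rot: [0.904, 0.427, -0.001, -0.003]
ft_force: [-0.8, 0.1, -0.5]
grip_width: 1.0
grasp_force: 0.0
```

Emit:
apply_moves(rows=[{"x":0,"y":0,"z":0,"ax":0,"ay":0,"az":0,"gripper":1},{"x":0,"y":0,"z":0,"ax":0,"ay":0,"az":0,"gripper":1},{"x":0,"y":0,"z":0,"ax":0,"ay":0,"az":0,"gripper":1},{"x":0,"y":0,"z":0,"ax":0,"ay":0,"az":0,"gripper":1},{"x":0,"y":0,"z":0,"ax":0,"ay":0,"az":0,"gripper":1}], newtons=90)

```text
clock: 7.72
position: [0.4412, -0.2924, 0.0552]
ee_rot: [0.905, 0.425, 0.0, 0.001]
ft_force: [-2.6, 1.1, 9.7]
grip_width: 0.383
grasp_force: 88.3
```

Emit:
apply_moves(rows=[{"x":0,"y":0,"z":0,"ax":0,"ay":0,"az":0,"gripper":1},{"x":0,"y":0,"z":0,"ax":0,"ay":0,"az":0,"gripper":1},{"x":0,"y":0,"z":0,"ax":0,"ay":0,"az":0,"gripper":1}])

```text
clock: 7.97
position: [0.4412, -0.2924, 0.0552]
ee_rot: [0.905, 0.425, 0.0, 0.001]
ft_force: [-3.1, 2.3, 10.5]
grip_width: 0.382
grasp_force: 88.4
```

```bash
python3 -c "
from h import *
p=get_obs()['position']
plan([(p[0],p[1],.165,50),(.47,0,.165,85),(.425,.2866,.165,115)],vmm=34)"
```

```text
now [ 441.2 -292.4   55.2] yaw 50.34 t 7.9667 F [-3.1  2.3 10.5] w 0.3824288921463333 g 88.41790250153281
end [425.4 286.4 165.3] 115.3
{'z': -27}
{'z': -28}
{'z': -27}
{'z': -28}
{'x': 27, 'y': -18, 'az': -4}
{'x': 28, 'y': -17, 'az': -4}
{'x': 30, 'y': -14, 'az': -4}
{'x': 30, 'y': -12, 'az': -3}
{'x': 31, 'y': -11, 'az': -4}
{'x': 31, 'y': -8, 'az': -4}
{'x': 32, 'y': -6, 'az': -4}
{'x': 33, 'y': -4, 'az': -4}
{'x': 32, 'y': -2, 'az': -4}
{'x': 31, 'y': -8, 'az': -3}
{'x': 32, 'y': -5, 'az': -4}
{'x': 32, 'y': -4, 'az': -3}
{'x': 32, 'y': -2, 'az': -3}
{'x': 33, 'az': -3}
{'x': 32, 'y': 1, 'az': -4}
{'x': 32, 'y': 3, 'z': -1, 'az': -3}
{'x': 32, 'y': 6, 'az': -3}
{'x': 31, 'y': 7, 'az': -4}
```

Emit:
apply_moves(rows=[{"x":0,"y":0,"z":-27,"ax":0,"ay":0,"az":0,"gripper":1},{"x":0,"y":0,"z":-28,"ax":0,"ay":0,"az":0,"gripper":1},{"x":0,"y":0,"z":-27,"ax":0,"ay":0,"az":0,"gripper":1},{"x":0,"y":0,"z":-28,"ax":0,"ay":0,"az":0,"gripper":1},{"x":27,"y":-18,"z":0,"ax":0,"ay":0,"az":-4,"gripper":1}])

```text
clock: 8.38
position: [0.4443, -0.2668, 0.1688]
ee_rot: [0.892, 0.452, 0.001, 0.005]
ft_force: [2.2, -0.9, -6.2]
grip_width: 0.385
grasp_force: 91.8
```

Emit:
apply_moves(rows=[{"x":28,"y":-17,"z":0,"ax":0,"ay":0,"az":-4,"gripper":1},{"x":30,"y":-14,"z":0,"ax":0,"ay":0,"az":-4,"gripper":1},{"x":30,"y":-12,"z":0,"ax":0,"ay":0,"az":-3,"gripper":1},{"x":31,"y":-11,"z":0,"ax":0,"ay":0,"az":-4,"gripper":1},{"x":31,"y":-8,"z":0,"ax":0,"ay":0,"az":-4,"gripper":1}])

```text
clock: 8.8
position: [0.459, -0.0958, 0.1632]
ee_rot: [0.801, 0.598, -0.0, -0.0]
ft_force: [0.8, -0.7, -6.7]
grip_width: 0.38
grasp_force: 91.7
```

Emit:
apply_moves(rows=[{"x":32,"y":-6,"z":0,"ax":0,"ay":0,"az":-4,"gripper":1},{"x":33,"y":-4,"z":0,"ax":0,"ay":0,"az":-4,"gripper":1},{"x":32,"y":-2,"z":0,"ax":0,"ay":0,"az":-4,"gripper":1},{"x":31,"y":-8,"z":0,"ax":0,"ay":0,"az":-3,"gripper":1},{"x":32,"y":-5,"z":0,"ax":0,"ay":0,"az":-4,"gripper":1}])

```text
clock: 9.22
position: [0.459, 0.0649, 0.1632]
ee_rot: [0.692, 0.722, -0.0, -0.0]
ft_force: [1.1, 0.1, -7.4]
grip_width: 0.378
grasp_force: 91.7
```

Emit:
apply_moves(rows=[{"x":32,"y":-4,"z":0,"ax":0,"ay":0,"az":-3,"gripper":1},{"x":32,"y":-2,"z":0,"ax":0,"ay":0,"az":-3,"gripper":1},{"x":33,"y":0,"z":0,"ax":0,"ay":0,"az":-3,"gripper":1},{"x":32,"y":1,"z":0,"ax":0,"ay":0,"az":-4,"gripper":1},{"x":32,"y":3,"z":0,"ax":0,"ay":0,"az":-3,"gripper":1}])

```text
clock: 9.63
position: [0.4332, 0.2239, 0.1633]
ee_rot: [0.584, 0.812, -0.0, 0.0]
ft_force: [0.6, -0.6, -6.8]
grip_width: 0.385
grasp_force: 91.7
```

Emit:
apply_moves(rows=[{"x":32,"y":6,"z":0,"ax":0,"ay":0,"az":-3,"gripper":1},{"x":31,"y":7,"z":0,"ax":0,"ay":0,"az":-4,"gripper":1},{"x":0,"y":0,"z":0,"ax":0,"ay":0,"az":0,"gripper":1},{"x":0,"y":0,"z":0,"ax":0,"ay":0,"az":0,"gripper":1}])

```text
clock: 9.97
position: [0.4235, 0.2884, 0.1631]
ee_rot: [0.533, 0.846, -0.0, -0.001]
ft_force: [0.2, -0.8, -7.5]
grip_width: 0.383
grasp_force: 91.8
```

```bash
python3 -c "
from h import *
plan([(.425,.2866,.060,115)],vmm=30)
c=cam('wrist');save(c,'w3');print(proj(c,[(.425,.2866,.004)]))"
```

```text
now [423.5 288.4 163.1] yaw 115.57 t 9.9667 F [ 0.2 -0.8 -7.5] w 0.383336171477897 g 91.84603150002658
end [425.1 287.   60.1] 114.6
{'x': -1, 'z': 26}
{'z': 26}
{'x': -1, 'y': 1, 'z': 25}
{'z': 26, 'az': 1}
[[321.2397102  186.69923319]]
```

View pics/w3.png

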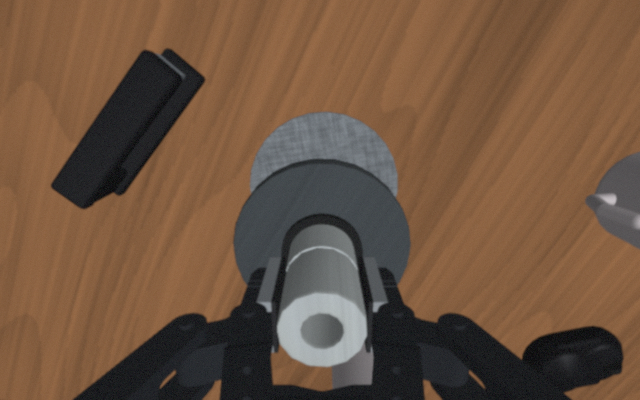

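The foot hangs upright, with its socket at (322,330). The mat spans x 250 to 398 in the image, so its centre is about 324 against 321 predicted. I'll lower it.

Emit:
apply_moves(rows=[{"x":0,"y":0,"z":28,"ax":0,"ay":0,"az":0,"gripper":1},{"x":0,"y":0,"z":28,"ax":0,"ay":0,"az":0,"gripper":1},{"x":0,"y":0,"z":28,"ax":0,"ay":0,"az":0,"gripper":1},{"x":0,"y":0,"z":16,"ax":0,"ay":0,"az":0,"gripper":1},{"x":0,"y":0,"z":5,"ax":0,"ay":0,"az":0,"gripper":1}])

```text
clock: 10.43
position: [0.4239, 0.2836, 0.0554]
ee_rot: [0.536, 0.844, -0.003, -0.001]
ft_force: [-11.2, -10.4, 20.2]
grip_width: 0.38
grasp_force: 95.6
```

Emit:
apply_moves(rows=[{"x":0,"y":0,"z":2,"ax":0,"ay":0,"az":0,"gripper":1},{"x":0,"y":0,"z":1,"ax":0,"ay":0,"az":0,"gripper":1},{"x":0,"y":0,"z":0,"ax":0,"ay":0,"az":0,"gripper":1}])

```text
clock: 10.68
position: [0.4258, 0.2863, 0.0561]
ee_rot: [0.535, 0.845, 0.0, 0.0]
ft_force: [0.4, 0.0, -7.2]
grip_width: 0.382
grasp_force: 91.8
```

Emit:
apply_moves(rows=[{"x":0,"y":0,"z":1,"ax":0,"ay":0,"az":0,"gripper":1},{"x":0,"y":0,"z":1,"ax":0,"ay":0,"az":0,"gripper":1},{"x":0,"y":0,"z":0,"ax":0,"ay":0,"az":0,"gripper":1},{"x":0,"y":0,"z":0,"ax":0,"ay":0,"az":0,"gripper":1}])

```text
clock: 11.02
position: [0.4259, 0.2866, 0.0552]
ee_rot: [0.535, 0.845, 0.0, 0.001]
ft_force: [-3.8, -6.0, 12.5]
grip_width: 0.38
grasp_force: 93.9
```

Emit:
apply_moves(rows=[{"x":0,"y":0,"z":0,"ax":0,"ay":0,"az":0,"gripper":0.4},{"x":0,"y":0,"z":0,"ax":0,"ay":0,"az":0,"gripper":0},{"x":0,"y":0,"z":0,"ax":0,"ay":0,"az":0,"gripper":0},{"x":0,"y":0,"z":0,"ax":0,"ay":0,"az":0,"gripper":0},{"x":0,"y":0,"z":0,"ax":0,"ay":0,"az":0,"gripper":0}])

```text
clock: 11.43
position: [0.4252, 0.2867, 0.0535]
ee_rot: [0.535, 0.845, 0.0, 0.0]
ft_force: [-0.8, -1.1, 0.6]
grip_width: 1.0
grasp_force: 0.0
```

```bash
python3 -c "
from h import *
p=get_obs()['position']
plan([(p[0],p[1],.18,115),(.5395,.13,.17,110),(.5395,.13,.044,110)],vmm=36)"
```

```text
now [425.2 286.7  53.5] yaw 115.32 t 11.4333 F [-0.8 -1.1  0.6] w 1.000253756719208 g 0.0
end [539.5 129.9  43.5] 110.3
{'z': -32}
{'z': -31}
{'z': -32}
{'z': -32}
{'x': -32, 'y': 6, 'z': 2, 'az': 1}
{'x': -31, 'y': 7, 'z': 2, 'az': 1}
{'x': -32, 'y': 7, 'z': 1, 'az': 1}
{'x': -31, 'y': 8, 'z': 2, 'az': 1}
{'x': -32, 'y': 8, 'z': 2}
{'x': -31, 'y': 8, 'z': 2, 'az': 1}
{'z': 31}
{'z': 32}
{'z': 31}
{'z': 32}
```

Emit:
apply_moves(rows=[{"x":0,"y":0,"z":-32,"ax":0,"ay":0,"az":0,"gripper":0},{"x":0,"y":0,"z":-31,"ax":0,"ay":0,"az":0,"gripper":0},{"x":0,"y":0,"z":-32,"ax":0,"ay":0,"az":0,"gripper":0},{"x":0,"y":0,"z":-32,"ax":0,"ay":0,"az":0,"gripper":0},{"x":-32,"y":6,"z":2,"ax":0,"ay":0,"az":1,"gripper":0}])

```text
clock: 11.85
position: [0.4429, 0.2673, 0.185]
ee_rot: [0.538, 0.843, 0.004, 0.002]
ft_force: [1.0, 2.0, 1.1]
grip_width: 0.994
grasp_force: 0.0
```

Emit:
apply_moves(rows=[{"x":-31,"y":7,"z":2,"ax":0,"ay":0,"az":1,"gripper":0},{"x":-32,"y":7,"z":1,"ax":0,"ay":0,"az":1,"gripper":0},{"x":-31,"y":8,"z":2,"ax":0,"ay":0,"az":1,"gripper":0},{"x":-32,"y":8,"z":2,"ax":0,"ay":0,"az":0,"gripper":0},{"x":-31,"y":8,"z":2,"ax":0,"ay":0,"az":1,"gripper":0}])

```text
clock: 12.27
position: [0.5402, 0.1281, 0.1693]
ee_rot: [0.571, 0.821, -0.0, 0.0]
ft_force: [0.6, 0.6, 0.4]
grip_width: 0.997
grasp_force: 0.0
```

Emit:
apply_moves(rows=[{"x":0,"y":0,"z":0,"ax":0,"ay":0,"az":0,"gripper":0},{"x":0,"y":0,"z":31,"ax":0,"ay":0,"az":0,"gripper":0},{"x":0,"y":0,"z":32,"ax":0,"ay":0,"az":0,"gripper":0},{"x":0,"y":0,"z":36,"ax":0,"ay":0,"az":0,"gripper":0},{"x":0,"y":0,"z":27,"ax":0,"ay":0,"az":0,"gripper":0}])

```text
clock: 12.68
position: [0.5384, 0.1295, 0.0409]
ee_rot: [0.571, 0.821, -0.0, -0.0]
ft_force: [-0.9, 0.5, -0.7]
grip_width: 0.999
grasp_force: 0.0
```

Emit:
apply_moves(rows=[{"x":0,"y":0,"z":0,"ax":0,"ay":0,"az":0,"gripper":1},{"x":0,"y":0,"z":0,"ax":0,"ay":0,"az":0,"gripper":1},{"x":0,"y":0,"z":0,"ax":0,"ay":0,"az":0,"gripper":1},{"x":0,"y":0,"z":0,"ax":0,"ay":0,"az":0,"gripper":1},{"x":0,"y":0,"z":0,"ax":0,"ay":0,"az":0,"gripper":1}], newtons=40)

```text
clock: 13.1
position: [0.5405, 0.13, 0.0452]
ee_rot: [0.571, 0.821, 0.001, 0.001]
ft_force: [-0.4, 0.1, 2.5]
grip_width: 0.62
grasp_force: 42.9
```

```bash
python3 -c "
from h import *
p=get_obs()['position']
plan([(p[0],p[1],.16,110),(.4405,-.291,.16,60)],vmm=36)"
```

```text
now [540.5 130.   45.2] yaw 110.32 t 13.1 F [-0.4  0.1  2.5] w 0.6195837564025581 g 42.925024973228574
end [ 440.3 -290.8  159.8] 60.3
{'z': -29}
{'z': -28}
{'z': -29}
{'z': -29}
{'x': -28, 'y': -18, 'az': 4}
{'x': -29, 'y': -17, 'az': 4}
{'x': -30, 'y': -14, 'az': 4}
{'x': -31, 'y': -13, 'az': 3}
{'x': -31, 'y': -10, 'az': 4}
{'x': -32, 'y': -9, 'az': 4}
{'x': -33, 'y': -6, 'az': 4}
{'x': -33, 'y': -4, 'az': 4}
{'x': -33, 'y': -1, 'az': 4}
{'x': -34, 'y': 1, 'az': 4}
{'x': -33, 'y': 3, 'az': 4}
{'x': -33, 'y': 5, 'az': 3}
{'x': -32, 'y': 7, 'az': 4}
```

Emit:
apply_moves(rows=[{"x":0,"y":0,"z":-29,"ax":0,"ay":0,"az":0,"gripper":1},{"x":0,"y":0,"z":-28,"ax":0,"ay":0,"az":0,"gripper":1},{"x":0,"y":0,"z":-29,"ax":0,"ay":0,"az":0,"gripper":1},{"x":0,"y":0,"z":-29,"ax":0,"ay":0,"az":0,"gripper":1},{"x":-28,"y":-18,"z":0,"ax":0,"ay":0,"az":4,"gripper":1}])

```text
clock: 13.52
position: [0.5348, 0.1047, 0.1654]
ee_rot: [0.596, 0.803, 0.005, 0.003]
ft_force: [0.7, 1.5, -2.7]
grip_width: 0.617
grasp_force: 44.0
```

Emit:
apply_moves(rows=[{"x":-29,"y":-17,"z":0,"ax":0,"ay":0,"az":4,"gripper":1},{"x":-30,"y":-14,"z":0,"ax":0,"ay":0,"az":4,"gripper":1},{"x":-31,"y":-13,"z":0,"ax":0,"ay":0,"az":3,"gripper":1},{"x":-31,"y":-10,"z":0,"ax":0,"ay":0,"az":4,"gripper":1},{"x":-32,"y":-9,"z":0,"ax":0,"ay":0,"az":4,"gripper":1}])

```text
clock: 13.93
position: [0.4927, -0.0657, 0.1594]
ee_rot: [0.725, 0.689, 0.0, 0.001]
ft_force: [1.3, -0.1, -3.1]
grip_width: 0.62
grasp_force: 44.0
```

Emit:
apply_moves(rows=[{"x":-33,"y":-6,"z":0,"ax":0,"ay":0,"az":4,"gripper":1},{"x":-33,"y":-4,"z":0,"ax":0,"ay":0,"az":4,"gripper":1},{"x":-33,"y":-1,"z":0,"ax":0,"ay":0,"az":4,"gripper":1},{"x":-34,"y":1,"z":0,"ax":0,"ay":0,"az":4,"gripper":1},{"x":-33,"y":3,"z":0,"ax":0,"ay":0,"az":4,"gripper":1}])

```text
clock: 14.35
position: [0.4548, -0.2285, 0.1595]
ee_rot: [0.833, 0.553, 0.0, 0.001]
ft_force: [0.2, 0.2, -2.3]
grip_width: 0.618
grasp_force: 44.0
```

Emit:
apply_moves(rows=[{"x":-33,"y":5,"z":0,"ax":0,"ay":0,"az":3,"gripper":1},{"x":-32,"y":7,"z":0,"ax":0,"ay":0,"az":4,"gripper":1},{"x":0,"y":0,"z":0,"ax":0,"ay":0,"az":0,"gripper":1},{"x":0,"y":0,"z":0,"ax":0,"ay":0,"az":0,"gripper":1},{"x":0,"y":0,"z":0,"ax":0,"ay":0,"az":0,"gripper":1}])

```text
clock: 14.77
position: [0.4399, -0.2906, 0.1589]
ee_rot: [0.864, 0.503, 0.0, 0.0]
ft_force: [0.7, 0.1, -2.8]
grip_width: 0.622
grasp_force: 44.0
```

```bash
python3 -c "
from h import *
plan([(.4405,-.291,.05,60)],vmm=36)"
```

```text
now [ 439.9 -290.6  158.9] yaw 60.37 t 14.7667 F [ 0.7  0.1 -2.8] w 0.6222702955296668 g 43.998931059613824
end [ 440.8 -291.1   49.9] 60.4
{'z': 27}
{'z': 27}
{'y': 1, 'z': 28}
{'z': 27}
```

Emit:
apply_moves(rows=[{"x":0,"y":0,"z":30,"ax":0,"ay":0,"az":0,"gripper":1},{"x":0,"y":0,"z":30,"ax":0,"ay":0,"az":0,"gripper":1},{"x":0,"y":0,"z":24,"ax":0,"ay":0,"az":0,"gripper":1},{"x":0,"y":0,"z":14,"ax":0,"ay":0,"az":0,"gripper":1},{"x":0,"y":0,"z":6,"ax":0,"ay":0,"az":0,"gripper":1}])

```text
clock: 15.18
position: [0.4391, -0.289, 0.0525]
ee_rot: [0.864, 0.504, -0.0, -0.001]
ft_force: [0.2, 1.1, -2.9]
grip_width: 0.618
grasp_force: 43.9
```

Emit:
apply_moves(rows=[{"x":0,"y":0,"z":3,"ax":0,"ay":0,"az":0,"gripper":1},{"x":0,"y":0,"z":2,"ax":0,"ay":0,"az":0,"gripper":1},{"x":0,"y":0,"z":1,"ax":0,"ay":0,"az":0,"gripper":1},{"x":0,"y":0,"z":1,"ax":0,"ay":0,"az":0,"gripper":1},{"x":0,"y":0,"z":0,"ax":0,"ay":0,"az":0,"gripper":1}])

```text
clock: 15.6
position: [0.4404, -0.2912, 0.0491]
ee_rot: [0.865, 0.503, 0.0, 0.001]
ft_force: [-3.2, 3.6, 5.9]
grip_width: 0.618
grasp_force: 44.9
```

Contact is made, so I'll release and rise to where the wrist camera and the others can check things.

Emit:
apply_moves(rows=[{"x":0,"y":0,"z":0,"ax":0,"ay":0,"az":0,"gripper":0.2},{"x":0,"y":0,"z":0,"ax":0,"ay":0,"az":0,"gripper":0},{"x":0,"y":0,"z":0,"ax":0,"ay":0,"az":0,"gripper":0},{"x":0,"y":0,"z":0,"ax":0,"ay":0,"az":0,"gripper":0},{"x":0,"y":0,"z":-30,"ax":0,"ay":0,"az":0,"gripper":0}])

```text
clock: 16.02
position: [0.4368, -0.2896, 0.0733]
ee_rot: [0.865, 0.502, -0.002, -0.003]
ft_force: [-0.9, -0.0, 0.4]
grip_width: 0.998
grasp_force: 0.0
```

Emit:
apply_moves(rows=[{"x":0,"y":0,"z":-40,"ax":0,"ay":0,"az":0,"gripper":0},{"x":0,"y":0,"z":-40,"ax":0,"ay":0,"az":0,"gripper":0},{"x":0,"y":0,"z":-20,"ax":0,"ay":0,"az":0,"gripper":0},{"x":0,"y":0,"z":0,"ax":0,"ay":0,"az":0,"gripper":0}])

```text
clock: 16.35
position: [0.4418, -0.2924, 0.1828]
ee_rot: [0.865, 0.502, 0.002, 0.004]
ft_force: [0.7, -0.7, -0.1]
grip_width: 0.999
grasp_force: 0.0
```

```bash
python3 -c "
from h import *
c=cam('wrist');hsv=cv2.cvtColor(c['color'],cv2.COLOR_RGB2HSV).astype(int)
print('mat/lid predicted',proj(c,[(.4405,-.29,.004),(.4405,-.291,.088)]))
plan([(.5,-.15,.19,130),(.554,-.0325,.18,175.3)],vmm=30)
t=cam('top'); import pickle; pickle.dump(t,open('t1.pkl','wb'))
o=np.zeros((400,800,3),np.uint8);o[:,:400]=c['color'][:,120:520];o[:,400:]=cv2.resize(t['color'][180:260,180:260],(400,400),interpolation=cv2.INTER_CUBIC)
cv2.imwrite('pics/chk.png',o[:,:,::-1])"
```

```text
mat/lid predicted [[317.14743572 177.2051001 ]
 [317.37547178 210.30744929]]
now [ 440.8 -291.9  180. ] yaw 60.31 t 16.4 F [ 0.1  0.1 -1.1] w 1.0012835839943204 g 0.0
end [553.9 -32.4 179.6] 175.3
{'x': 12, 'y': -1, 'z': -1, 'az': -5}
{'x': 12, 'y': -1, 'z': -1, 'az': -6}
{'x': 11, 'y': 1, 'az': -5}
{'x': 12, 'y': 2, 'z': -1, 'az': -5}
{'x': 12, 'y': 3, 'z': -1, 'az': -6}
{'x': 11, 'y': 4, 'z': -1, 'az': -5}
{'x': 10, 'y': 5, 'z': -1, 'az': -6}
{'x': 11, 'y': 6, 'az': -5}
{'x': 9, 'y': 7, 'z': -1, 'az': -5}
{'x': 9, 'y': 7, 'z': -1, 'az': -6}
{'x': 8, 'y': 9, 'z': -1, 'az': -5}
{'x': 8, 'y': 9, 'az': -5}
{'x': 6, 'y': 10, 'z': -1, 'az': -6}
{'x': 6, 'y': 13, 'z': 1, 'az': -5}
{'x': 5, 'y': 14, 'z': 1, 'az': -5}
{'x': 4, 'y': 14, 'z': 1, 'az': -5}
{'x': 2, 'y': 14, 'z': 1, 'az': -5}
{'x': 1, 'y': 14, 'z': 1, 'az': -5}
{'y': 14, 'z': 1, 'az': -5}
{'x': -1, 'y': 15, 'z': 1, 'az': -5}
{'x': -2, 'y': 14, 'z': 2, 'az': -5}
{'x': -4, 'y': 14, 'z': 1, 'az': -5}
```

View pics/chk.png

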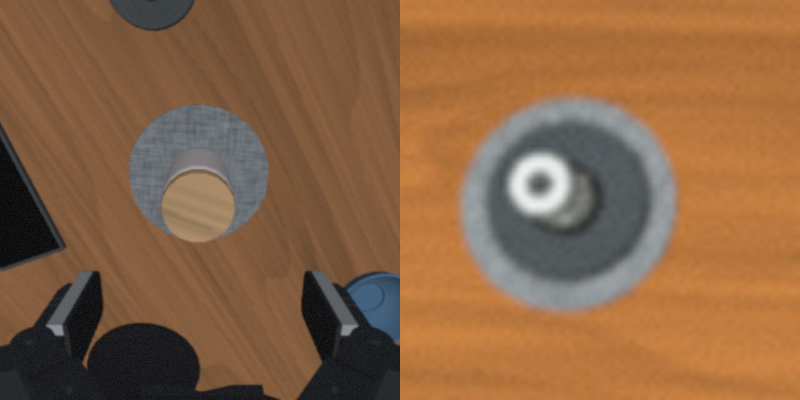

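The jar is centred on the right mat: lid at (318,206), mat centre at (318,175) in full-image coordinates. The foot's disc is concentric with the left mat to about 2 mm, with its socket at (208.0,216.6) in the top view. Next, the lamp arm.

Emit:
apply_moves(rows=[{"x":12,"y":-1,"z":-1,"ax":0,"ay":0,"az":-5,"gripper":0},{"x":12,"y":-1,"z":-1,"ax":0,"ay":0,"az":-6,"gripper":0},{"x":11,"y":1,"z":0,"ax":0,"ay":0,"az":-5,"gripper":0},{"x":12,"y":2,"z":-1,"ax":0,"ay":0,"az":-5,"gripper":0},{"x":12,"y":3,"z":-1,"ax":0,"ay":0,"az":-6,"gripper":0}])

```text
clock: 16.87
position: [0.4621, -0.2354, 0.1797]
ee_rot: [0.722, 0.692, -0.0, -0.001]
ft_force: [0.1, -0.4, -0.5]
grip_width: 1.0
grasp_force: 0.0
```

Emit:
apply_moves(rows=[{"x":11,"y":4,"z":-1,"ax":0,"ay":0,"az":-5,"gripper":0},{"x":10,"y":5,"z":-1,"ax":0,"ay":0,"az":-6,"gripper":0},{"x":11,"y":6,"z":0,"ax":0,"ay":0,"az":-5,"gripper":0},{"x":9,"y":7,"z":-1,"ax":0,"ay":0,"az":-5,"gripper":0},{"x":9,"y":7,"z":-1,"ax":0,"ay":0,"az":-6,"gripper":0}])

```text
clock: 17.28
position: [0.4842, -0.1815, 0.1837]
ee_rot: [0.541, 0.841, -0.0, -0.001]
ft_force: [-0.2, 0.1, 0.5]
grip_width: 0.996
grasp_force: 0.0
```

Emit:
apply_moves(rows=[{"x":8,"y":9,"z":-1,"ax":0,"ay":0,"az":-5,"gripper":0},{"x":8,"y":9,"z":0,"ax":0,"ay":0,"az":-5,"gripper":0},{"x":6,"y":10,"z":-1,"ax":0,"ay":0,"az":-6,"gripper":0},{"x":6,"y":13,"z":1,"ax":0,"ay":0,"az":-5,"gripper":0},{"x":5,"y":14,"z":1,"ax":0,"ay":0,"az":-5,"gripper":0}])

```text
clock: 17.7
position: [0.5102, -0.1224, 0.1839]
ee_rot: [0.338, 0.941, 0.0, -0.001]
ft_force: [-0.4, -0.5, -0.2]
grip_width: 1.0
grasp_force: 0.0
```

Emit:
apply_moves(rows=[{"x":4,"y":14,"z":1,"ax":0,"ay":0,"az":-5,"gripper":0},{"x":2,"y":14,"z":1,"ax":0,"ay":0,"az":-5,"gripper":0},{"x":1,"y":14,"z":1,"ax":0,"ay":0,"az":-5,"gripper":0},{"x":0,"y":14,"z":1,"ax":0,"ay":0,"az":-5,"gripper":0},{"x":-1,"y":15,"z":1,"ax":0,"ay":0,"az":-5,"gripper":0}])

```text
clock: 18.12
position: [0.5403, -0.0572, 0.1787]
ee_rot: [0.126, 0.992, 0.0, -0.001]
ft_force: [0.1, -0.2, -0.4]
grip_width: 1.001
grasp_force: 0.0
```

Emit:
apply_moves(rows=[{"x":-2,"y":14,"z":2,"ax":0,"ay":0,"az":-5,"gripper":0},{"x":-4,"y":14,"z":1,"ax":0,"ay":0,"az":-5,"gripper":0},{"x":0,"y":0,"z":0,"ax":0,"ay":0,"az":0,"gripper":0},{"x":0,"y":0,"z":0,"ax":0,"ay":0,"az":0,"gripper":0}])

```text
clock: 18.45
position: [0.552, -0.031, 0.176]
ee_rot: [0.041, 0.999, 0.0, -0.001]
ft_force: [-0.8, -0.2, -0.6]
grip_width: 0.999
grasp_force: 0.0
```

```bash
python3 -c "
from h import *
import pickle
t=pickle.load(open('t1.pkl','rb'));print('socket',plane(t,208.0,216.6,.082),'disc',plane(t,180+172/5,180+22.+0.4+18,.017))
c=cam('wrist');save(c,'w4');print(np.round(get_obs()['joint_pos'],2))
print(proj(c,[(.554,-.0325,.055),(.3738,-.0176,.06),(.4,-.0198,.055),(.45,-.0239,.055)]))
plan([(.554,-.0325,.038,175.3)])"
```

```text
socket [0.42490189 0.28341453 0.082     ] disc [0.42294055 0.27999504 0.017     ]
[ 0.73  0.35 -0.9   1.7   0.29  1.23  1.25]
[[318.53282122 199.5925395 ]
 [318.06477302 -89.41354063]
 [318.14657267 -35.6923011 ]
 [318.31652048  50.87632417]]
now [552.  -31.9 176.2] yaw 175.2 t 18.5 F [-0.1 -0.5  0. ] w 1.0032375517411758 g 0.0
end [553.7 -32.1  38.2] 175.2
{'x': -1, 'z': 35}
{'z': 34}
{'x': -1, 'z': 35}
{'z': 34}
```

View pics/w4.png

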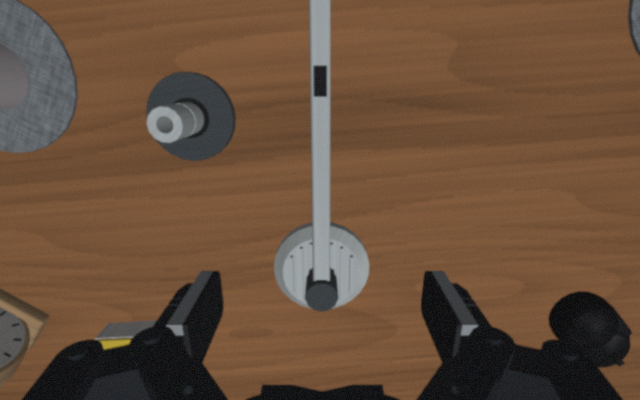

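The wrist view shows the bar running vertically at x≈320 and the head cap at (321,292). The small foot is at (190,115), clear of the fingers. I'll check the balance point from the cap.

```bash
python3 -c "
from h import *
c=cam('wrist')
H=plane(c,321,293,.061);B=plane(c,320,30,.055);B2=plane(c,321,200,.055);d=(B-B2)[:2];d/=np.linalg.norm(d)
print('cap',H,'bar yaw',np.degrees(np.arctan2(-d[1],-d[0])),'balance',H[:2]+.078*d, B2)"
```

```text
cap [ 0.63239871 -0.03824594  0.061     ] bar yaw -4.470986460785792 balance [ 0.55463607 -0.0321655 ] [ 0.55458545 -0.03173223  0.055     ]
```

Emit:
apply_moves(rows=[{"x":-1,"y":0,"z":36,"ax":0,"ay":0,"az":0,"gripper":0},{"x":-1,"y":0,"z":36,"ax":0,"ay":0,"az":0,"gripper":0},{"x":0,"y":0,"z":36,"ax":0,"ay":0,"az":0,"gripper":0},{"x":0,"y":0,"z":22,"ax":0,"ay":0,"az":0,"gripper":0},{"x":0,"y":0,"z":6,"ax":0,"ay":0,"az":0,"gripper":0}])

```text
clock: 18.97
position: [0.5517, -0.033, 0.0373]
ee_rot: [0.042, 0.999, -0.0, -0.003]
ft_force: [-0.2, 0.0, 0.9]
grip_width: 1.004
grasp_force: 0.0
```

Emit:
apply_moves(rows=[{"x":0,"y":0,"z":0,"ax":0,"ay":0,"az":0,"gripper":0.6},{"x":0,"y":0,"z":0,"ax":0,"ay":0,"az":0,"gripper":0.6},{"x":0,"y":0,"z":0,"ax":0,"ay":0,"az":0,"gripper":0.6},{"x":0,"y":0,"z":0,"ax":0,"ay":0,"az":0,"gripper":0.6}], newtons=100)

```text
clock: 19.3
position: [0.5557, -0.032, 0.0431]
ee_rot: [0.041, 0.999, -0.0, 0.001]
ft_force: [-0.6, 0.9, -0.5]
grip_width: 0.453
grasp_force: 0.0
```

Emit:
apply_moves(rows=[{"x":0,"y":0,"z":0,"ax":0,"ay":0,"az":0,"gripper":1},{"x":0,"y":0,"z":0,"ax":0,"ay":0,"az":0,"gripper":1},{"x":0,"y":0,"z":0,"ax":0,"ay":0,"az":0,"gripper":1},{"x":0,"y":0,"z":0,"ax":0,"ay":0,"az":0,"gripper":1},{"x":0,"y":0,"z":0,"ax":0,"ay":0,"az":0,"gripper":1}])

```text
clock: 19.72
position: [0.5552, -0.0318, 0.0425]
ee_rot: [0.041, 0.999, -0.0, 0.001]
ft_force: [-3.1, -1.2, 8.6]
grip_width: 0.142
grasp_force: 98.2
```

```bash
python3 -c "
from h import *
p=get_obs()['position']
s=np.array([.426,.285]);a=np.radians(-25)
b=s+.182*np.array([np.cos(a),np.sin(a)]);print(b,b+.078*np.array([np.cos(a),np.sin(a)]))
plan([(p[0],p[1],.19,175.5),(*b,.19,155)],vmm=30)"
```

```text
[0.59094802 0.20808348] [0.66164002 0.17511925]
now [555.2 -31.8  42.5] yaw 175.33 t 19.7167 F [-3.1 -1.2  8.6] w 0.14152336056727716 g 98.17186832427979
end [590.9 207.9 190.4] 155.3
{'z': -29}
{'z': -30}
{'z': -29}
{'z': -30}
{'z': -29}
{'x': -2, 'y': 27, 'az': 2}
{'x': -1, 'y': 27, 'az': 3}
{'x': 1, 'y': 27, 'az': 2}
{'x': 1, 'y': 27, 'az': 2}
{'x': 3, 'y': 26, 'az': 2}
{'x': 3, 'y': 27, 'az': 3}
{'x': 5, 'y': 27, 'z': -1, 'az': 2}
{'x': 5, 'y': 26, 'az': 2}
{'x': 7, 'y': 26, 'az': 2}
```

Emit:
apply_moves(rows=[{"x":0,"y":0,"z":-8,"ax":0,"ay":0,"az":0,"gripper":1},{"x":0,"y":0,"z":-15,"ax":0,"ay":0,"az":0,"gripper":1},{"x":0,"y":0,"z":-20,"ax":0,"ay":0,"az":0,"gripper":1},{"x":0,"y":0,"z":-20,"ax":0,"ay":0,"az":0,"gripper":1},{"x":0,"y":0,"z":-20,"ax":0,"ay":0,"az":0,"gripper":1}])

```text
clock: 20.13
position: [0.5543, -0.0315, 0.1261]
ee_rot: [0.041, 0.999, 0.0, -0.0]
ft_force: [0.4, -0.4, -3.9]
grip_width: 0.142
grasp_force: 97.8
```

Emit:
apply_moves(rows=[{"x":0,"y":0,"z":-25,"ax":0,"ay":0,"az":0,"gripper":1},{"x":0,"y":0,"z":-25,"ax":0,"ay":0,"az":0,"gripper":1},{"x":0,"y":0,"z":-14,"ax":0,"ay":0,"az":0,"gripper":1},{"x":0,"y":0,"z":0,"ax":0,"ay":0,"az":0,"gripper":1},{"x":0,"y":0,"z":0,"ax":0,"ay":0,"az":0,"gripper":1}])

```text
clock: 20.55
position: [0.5547, -0.0317, 0.1891]
ee_rot: [0.041, 0.999, -0.0, 0.001]
ft_force: [0.3, 0.3, -4.7]
grip_width: 0.145
grasp_force: 98.1
```

```bash
python3 -c "
from h import *
print(get_obs()['torque'],np.round(get_obs()['joint_pos'],2));plan([])
save(cam('scene'),'s2')"
```

```text
[0.06405593 0.00063574 0.00305617] [ 0.73  0.34 -0.9   1.68  0.28  1.25  1.25]
now [554.7 -31.7 189.1] yaw 175.32 t 20.55 F [ 0.3  0.3 -4.7] w 0.14457517642061146 g 98.05883646011353
end [554.7 -31.7 189.1] 175.3
```

View pics/s2.png

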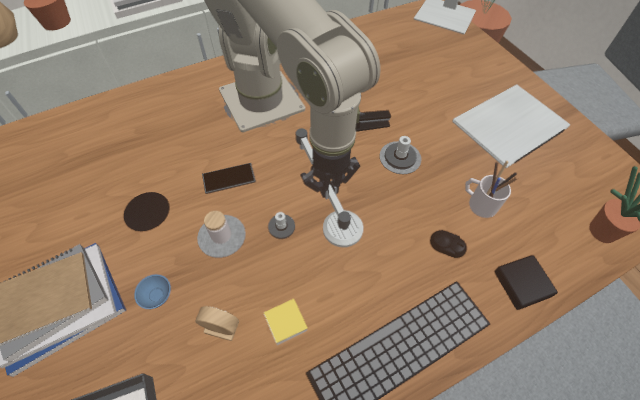

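The arm is held level, with the head at (343,226) and the knuckle at (301,135). The jar and foot have been swapped and nothing else has moved. Now I'll carry it over the foot.

Emit:
apply_moves(rows=[{"x":-2,"y":20,"z":0,"ax":0,"ay":0,"az":1,"gripper":1},{"x":-2,"y":27,"z":0,"ax":0,"ay":0,"az":2,"gripper":1},{"x":-1,"y":27,"z":0,"ax":0,"ay":0,"az":3,"gripper":1},{"x":1,"y":27,"z":0,"ax":0,"ay":0,"az":2,"gripper":1},{"x":1,"y":27,"z":0,"ax":0,"ay":0,"az":2,"gripper":1}])

```text
clock: 21.02
position: [0.5756, 0.0956, 0.1866]
ee_rot: [0.129, 0.992, -0.0, -0.001]
ft_force: [0.5, -1.3, -4.2]
grip_width: 0.14
grasp_force: 98.1
```

Emit:
apply_moves(rows=[{"x":3,"y":26,"z":0,"ax":0,"ay":0,"az":2,"gripper":1},{"x":3,"y":27,"z":0,"ax":0,"ay":0,"az":3,"gripper":1},{"x":5,"y":27,"z":0,"ax":0,"ay":0,"az":2,"gripper":1},{"x":5,"y":22,"z":0,"ax":0,"ay":0,"az":2,"gripper":1},{"x":3,"y":10,"z":0,"ax":0,"ay":0,"az":1,"gripper":1}])

```text
clock: 21.43
position: [0.5926, 0.2108, 0.1865]
ee_rot: [0.213, 0.977, 0.0, -0.002]
ft_force: [0.5, 0.3, -4.2]
grip_width: 0.145
grasp_force: 98.2
```

Emit:
apply_moves(rows=[{"x":0,"y":0,"z":0,"ax":0,"ay":0,"az":0,"gripper":1},{"x":0,"y":0,"z":0,"ax":0,"ay":0,"az":0,"gripper":1},{"x":0,"y":0,"z":0,"ax":0,"ay":0,"az":0,"gripper":1}])

```text
clock: 21.68
position: [0.5939, 0.2058, 0.1871]
ee_rot: [0.214, 0.977, -0.001, -0.001]
ft_force: [0.6, -0.4, -4.3]
grip_width: 0.136
grasp_force: 98.1
```

```bash
python3 -c "
from h import *
plan([(.5909,.2081,.170,155)])
c=cam('wrist'); s=cam('scene'); t=cam('top')
o=get_obs();p=np.array(o['position']);M=Rot.from_quat(o['ee_rot']).as_matrix();d=M[:,0]
sp=p+[0,0,.0035]+.182*d-[0,0,.046];print('spigot est',sp)
kn=sp+[0,0,.06]
for n,k in(('scene',s),('top',t)): print(n,proj(k,[kn,sp,(.426,.285,.082)]).round(1))
A=cv2.resize(s['color'][100:190,340:460],(533,400),interpolation=cv2.INTER_CUBIC)
B=cv2.resize(t['color'][180:250,180:250],(266,266),interpolation=cv2.INTER_CUBIC)
W=cv2.resize(c['color'],(320,200))
O=np.zeros((600,800,3),np.uint8);O[:400,:533]=A;O[:266,534:]=B;O[400:,:320]=W
cv2.imwrite('pics/chk2.png',O[:,:,::-1])"
```

```text
now [593.9 205.8 187.1] yaw 155.31 t 21.6833 F [ 0.6 -0.4 -4.3] w 0.13580768155182413 g 98.1466555595398
end [590.7 208.3 170.1] 155.3
{'x': 4, 'y': 1, 'z': 17}
spigot est [0.42904719 0.28179856 0.14541318]
scene [[413.1 107.8]
 [408.5 124. ]
 [404.4 138.4]]
top [[197.1 208.1]
 [203.  211.7]
 [207.5 216.2]]
```

View pics/chk2.png

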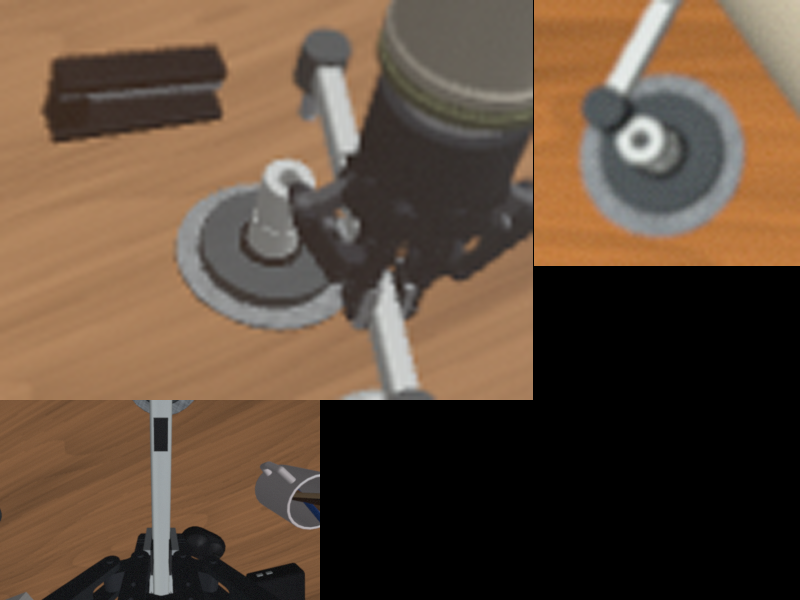

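In scene coordinates the knuckle top is at (413.4,110.6) and the socket at (405.3,140.1). In the top view they are at (199.2,208.2) and (207.9,216.6). I'll triangulate both.

```bash
python3 -c "
from h import *
s=cam('scene'); t=cam('top')
def tri(a,b):
    A=np.zeros((3,3));B=np.zeros(3);g=[]
    for c,u in((s,a),(t,b)):
        o,d=ray(c,*u);d/=np.linalg.norm(d);P=np.eye(3)-np.outer(d,d);A+=P;B+=P@o;g.append((o,d))
    X=np.linalg.solve(A,B);return X.round(4),[np.linalg.norm((np.eye(3)-np.outer(d,d))@(X-o)).round(4) for o,d in g]
print('knuckle top',tri((413.4,110.6),(199.2,208.2)));print('socket',tri((405.3,140.1),(207.9,216.6)))
print(plane(t,199.2,208.2,.205),plane(s,413.4,110.6,.205),plane(s,405.3,140.1,.082))
plan([])"
```

```text
knuckle top (array([0.4313, 0.2805, 0.1974]), [np.float64(0.0021), np.float64(0.0021)])
socket (array([0.4268, 0.2872, 0.0742]), [np.float64(0.0017), np.float64(0.0017)])
[0.42911309 0.27654337 0.205     ] [0.43774646 0.27671611 0.205     ] [0.43244264 0.28367886 0.082     ]
now [594.3 206.1 188.2] yaw 155.26 t 21.9333 F [-0.3 -0.3 -3. ] w 0.14044051027565227 g 98.15563917160034
end [594.3 206.1 188.2] 155.3
```

The arm is level: the knuckle-to-socket height difference is 123.2 mm against 123.5 expected. It's off sideways by about (+4,−5) mm. I'll shift 6 mm along tool x and 3 mm along tool y, and lower 37 mm.

Emit:
apply_moves(rows=[{"x":3,"y":1,"z":0,"ax":0,"ay":0,"az":0,"gripper":1},{"x":3,"y":2,"z":10,"ax":0,"ay":0,"az":0,"gripper":1},{"x":0,"y":0,"z":12,"ax":0,"ay":0,"az":0,"gripper":1},{"x":0,"y":0,"z":10,"ax":0,"ay":0,"az":0,"gripper":1},{"x":0,"y":0,"z":5,"ax":0,"ay":0,"az":0,"gripper":1}])

```text
clock: 22.35
position: [0.589, 0.2117, 0.1487]
ee_rot: [0.214, 0.977, -0.001, -0.001]
ft_force: [-0.7, -0.0, -4.1]
grip_width: 0.137
grasp_force: 98.2
```

Emit:
apply_moves(rows=[{"x":0,"y":0,"z":0,"ax":0,"ay":0,"az":0,"gripper":1},{"x":0,"y":0,"z":0,"ax":0,"ay":0,"az":0,"gripper":1},{"x":0,"y":0,"z":0,"ax":0,"ay":0,"az":0,"gripper":1},{"x":0,"y":0,"z":0,"ax":0,"ay":0,"az":0,"gripper":1},{"x":0,"y":0,"z":0,"ax":0,"ay":0,"az":0,"gripper":1}])

```text
clock: 22.77
position: [0.5902, 0.2123, 0.1518]
ee_rot: [0.214, 0.977, 0.0, 0.0]
ft_force: [0.9, 0.9, -4.2]
grip_width: 0.142
grasp_force: 98.2
```

```bash
python3 -c "
from h import *
plan([]); s=cam('scene'); t=cam('top')
A=cv2.resize(s['color'][100:180,350:450],(500,400),interpolation=cv2.INTER_CUBIC)
B=cv2.resize(t['color'][190:245,180:235],(300,300),interpolation=cv2.INTER_CUBIC)
O=np.zeros((400,800,3),np.uint8);O[:,:500]=A;O[:300,500:]=B
cv2.imwrite('pics/chk3.png',O[:,:,::-1])
o=get_obs();p=np.array(o['position']);d=Rot.from_quat(o['ee_rot']).as_matrix()[:,0];print('spigot est',p+[0,0,-.0425]+.182*d)"
```

```text
now [590.2 212.3 151.8] yaw 155.32 t 22.7667 F [ 0.9  0.9 -4.2] w 0.1416309720648704 g 98.18972826004028
end [590.2 212.3 151.8] 155.3
spigot est [0.42472536 0.28827391 0.1090437 ]
```

View pics/chk3.png

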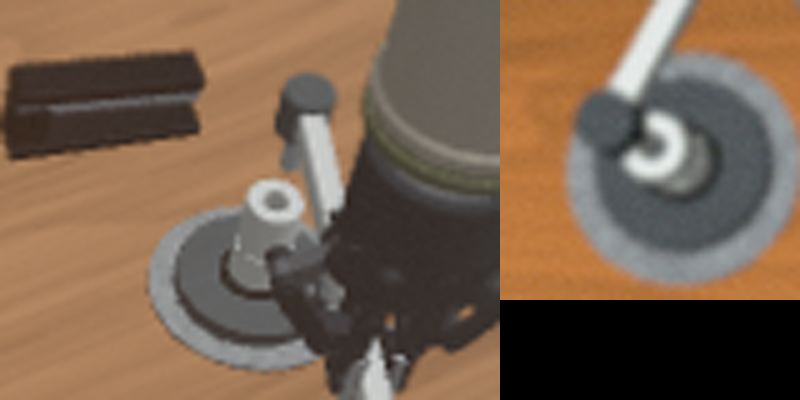

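```bash
python3 -c "
from h import *
from scipy.optimize import least_squares
s=cam('scene'); t=cam('top')
S=np.array([.426,.286,.082])
f=lambda d:np.r_[proj(s,S+d)-proj(s,S)-[6.6,-21.2],proj(t,S+d)-proj(t,S)-[-8.1,-3.9]].ravel()
r=least_squares(f,[0,0,.08]);print(r.x,r.fun)
A=S+[0,0,.087];print(proj(s,A)-proj(s,S),proj(t,A)-proj(t,S))"
```

```text
[-0.00110369  0.0018504   0.08292683] [-0.35303685  0.0478282  -0.28938154 -0.18705391]
[[  6.2230036  -21.76238326]] [[-8.05252476 -4.71891254]]
```

Relative to the socket, the spigot is within about 2 mm sideways and about 23–27 mm clear in height, still and level. I'm handing in.

```bash
python3 -c "
from h import *
print(hand_in())"
```

```text
the job is handed in; nothing more can be done
None
```

The job is handed in, with no verdict shown: foot and jar have swapped mats, and the lamp arm is held level by its balance point, spigot about 2 mm off the socket axis and about 25 mm above it.

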